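Load the reagent bay and set its interlock plug

ROBOT

A 6-joint arm with a two-finger parallel gripper is mounted at the origin on a cart in front of the work surface, level with it; the furniture and walls round the work are solid. World frame = base frame: x ahead of the robot, y to its left, z up, the work surface at z = 0. Lengths are in m, angles in degrees, forces in N, time in s.
With the tool pointing down it reaches from about 0.275 to 0.75 m from the base axis. Payload 10.2 kg.
Tool frame: the origin (TCP) lies at the very end of the fingers, on their centre line; the grasp point (between the pads) lies behind it (arm.grasp_offset is the x of the grasp point in the tool frame, in m); x points along the fingers, z is the direction in which the jaws open and shut, and the axes are right-handed (so a half turn about x gives the same grasp; the last joint's range is limited). The gripper opens to 88 mm and grips with 3 to 60 N. Pads are 18 mm wide; open, the fingers measure 123 mm over their backs; the gripper's body (75 mm by 187 mm) begins 45 mm behind the grasp point.
Start: joints at [-81.383, 17.928, 85.812, -0, 76.261, -12.8], TCP at [0.192, -0.489, 0.239] pointing down, gripper open.
Joint ranges: [-168.41, 168.41], [-55.51, 124.54], [10.69, 146.95], [-70.63, 250.63], [1, 178], [-165.06, 165.06]. Speed limits (degrees/s): [136.94, 136.94, 172.46, 180, 180, 180].

INTERFACE

Orientations are given as a 3x3 rotation matrix whose columns are the frame's x, y, z axes.
In Python, from bench import arm, eyes, spot_in, outline_of, mark_of gives the robot as it stands. The module is installed in compiled form; this text tells all that it offers.
- The arm moves only by the shell command python3 -m handwheel 'ROWS' [OPENING] [FORCE]. ROWS is JSON, a list of rows, each an object of numbers: "x", "y", "z": the shift along the tool's x, y, z in cm; "ax", "ay", "az": the turn, a rotation vector about the tool's x, y, z in units of 6 degrees (1.0 is 6 degrees). A call has 1 to 5 rows; each row shifts and turns the commanded pose from where the row before left it, along the tool's axes as they then stand; what a row does not reach is not made up. A row lasts 1/10 s, in which the tool goes at most 50 mm and 8.59 degrees, less where a joint would pass 70% of its speed; a pose out of reach is approached as far as the arm can. A call with a gripper value outside its range is refused whole. OPENING is the opening, from 0 (shut) to 1 (fully open), set as the call begins (- or left out, the last holds). The fingers move at their own pace and stop on an object; FORCE is the grip in N (left out, the last holds). Time passes only in rows, so rows that do not move let the fingers close. It gives the time, the measured TCP pose, the force and the opening at its end, in the units of the state.
- arm.observe(): the state, without advancing time (a new reading comes with each control period).
- eyes.camera(name): name is "side" or "top"; returns a dict with "pixels" (420x560x3 uint8, blue, green, red), "intrinsics" (3x3 intrinsics, pixels), "k1" (the pictures are not rectified: a ray, as slopes to the right and down, at radius r is drawn at 1 + k1 r^2 times it, then the intrinsics apply), "rvec" (rotation vector, rad) and "tvec" (3), from world to camera coordinates, as OpenCV has them. Camera axes: x right, y down, z forward; pixel columns grow to the right and rows downward; lengths in m; the calibration is good to about 2 mm. A picture is of the moment at which its call begins. There is no depth.
- arm.job_done(): hands the job in, once; it reports no verdict.
Trained networks look in a picture, given as the dict that the camera call returned (one of the last four; its "shot" number tells which), for a name from the list of things; names that differ only in an ending like _2 or _b are one class to them, and where a whole thing is asked for, a point or a joint stands for the part that bears it (a point fixed in the world has none). Each returns a list of dicts, best first, with "conf" (0 to 1); they miss things now and then, are a little off and sometimes report something else, mostly with a low value. They report only what shows in the picture. A call takes as long as a camera call. They do not tell look-alikes from the thing itself.
- spot_in(picture, target): "point" ([column, row] in pixels, amid what is visible of it).
- outline_of(picture, target): "pixels" (420x560 bool, what is visible of it) and "point" ([column, row] in pixels, amid what is visible of it).
- mark_of(picture, target): "point" ([column, row] in pixels: a listed point, or the origin of a listed thing).
The state is a dict: "t": time; "joint_positions": joint angles; "dq": joint speeds; "effort": joint torques, N m; "position": TCP position; "tool_rot": TCP orientation; "contact_force": force on the tool from outside, world axes, zero at the start; "moment": the same for the moment, N m; "grip_width": finger opening in m.
Only numpy, scipy, OpenCV 4.12 (cv2) and the standard library are available. Lean on these libraries where they do the work, as an engineer would, in place of code of your own. Each camera call takes 0.05 s, during which the arm holds its last target. There are 200 camera calls.

TASK

Change the reagents in the white bay: first move the interlock plug from its socket (right) to the parking hole (left), fully home, then slide the old bottle out of the bay through the front mouth and stand it in the grey drip tray. Bring in every fresh squat bottle (black screw cap) from the counter through the mouth, under the retaining plate, one right to the left end, one right to the right end and a third, if there is one, against the rear wall in the middle, all upright. Last, push the plug fully home in its socket again; leave the other things where they are.

Things in the scene. Friction and masses are not known exactly. Their poses are not given: they have to be found in the camera images.
- bottle1: fresh squat reagent bottle, one of 2 or 3 alike (None if absent), standing upright, at any yaw (round). White body 56 mm diameter up to 25 mm height, then a cone narrowing to 28 mm at 46 mm; black screw cap 35 mm diameter from 48 to 76 mm height (its top). 0.14 to 0.28 kg. Origin: centre of its underside; z up along its axis
- bottle2: fresh squat reagent bottle, one of 2 or 3 alike (None if absent), standing upright, at any yaw (round). White body 56 mm diameter up to 25 mm height, then a cone narrowing to 28 mm at 46 mm; black screw cap 35 mm diameter from 48 to 76 mm height (its top). 0.14 to 0.28 kg. Origin: centre of its underside; z up along its axis
- bottle3: fresh squat reagent bottle, one of 2 or 3 alike (None if absent), standing upright, at any yaw (round). White body 56 mm diameter up to 25 mm height, then a cone narrowing to 28 mm at 46 mm; black screw cap 35 mm diameter from 48 to 76 mm height (its top). 0.14 to 0.28 kg. Origin: centre of its underside; z up along its axis
- bay: white fixed reagent bay, 130 x 194 x 45 mm high, no floor: bottles slide on the counter. Origin on the counter; x from front mouth to rear wall, y to its left end, z up. T-shaped lane inside, 62 mm wide: entry leg x -60 to 0, y -31 to 31 mm; cross lane x 0 to 62, y -91 to 91 mm. Solid front corner blocks; they hold plug holes. Grey retaining plate on top: see bay_middle
- bay_middle (a point): on the counter, place of a third bottle's underside: bay x 33, y 0 mm (x 34 touches the rear wall). The retaining plate (41 to 45 mm high) overhangs the lane and leaves a T slot 43 mm wide, along y = 0 in the entry leg and x = 31 mm in the cross lane. Caps stand up through the slot, 31 mm above the plate; 56 mm bodies cannot pass it, so bottles go in and out only by the mouth
- bay_left (a point): point on the counter where the left end bottle's underside belongs: bay x 33, y +62 mm (+63 touches the end wall)
- bay_right (a point): point on the counter where the right end bottle's underside belongs: bay x 33, y -62 mm (-63 touches the end wall)
- bay_mouth (a point): point on the counter in the middle of the bay's mouth: bay x -60, y 0 mm; bottles enter from here along the bay's +x. Two flared grey guides beside it, 26 mm high, reach out to bay x -82 mm, where they stand about 88 mm apart
- socket (a point): centre of the socket's mouth, framed in black, in the top of the bay's right front block: bay x -38, y -64 mm, 45 mm above the counter; axes of the bay. Hole 26 (bay x) x 18 (bay y) mm, 22 mm deep, 1.5 mm chamfer. The plug, which starts here, is home when its flange rests on the top, tongue 16 mm deep, its x along the bay's x (either way round)
- park (a point): centre of the mouth of the parking hole in the top of the bay's left front block: bay x -38, y +64 mm, 45 mm above the counter; a hole like the socket's, without the black frame
- plug: grey interlock plug, 59 mm tall: black tongue 24 (x) x 16 (y) x 16 mm long (lowest 4 mm slimmer, 20 x 12), above it a flange 34 x 30 mm from 16 to 30 mm height, then an upright grip 26 (x) x 14 (y) mm up to 59 mm height, to be taken across its 14 mm. 60 g. Origin: centre of the tongue's lower end; z up. Symmetric by half a turn. Lifts straight out
- old_bottle: old squat reagent bottle, of the same shape and size as the fresh ones; starts standing inside the bay's cross lane, anywhere from the left to the right end. Origin: centre of its underside; z up along its axis
- drip_tray: grey open drip tray, fixed, 110 (x) x 130 (y) mm, rim 16 mm high, walls 4 mm, inner floor about 4 mm above the counter. Origin: centre of its underside; z up
- timer: bench timer, 60 x 64 x 23 mm, bystander; origin at its underside
- tape_roll: roll of label tape, 55 mm diameter, 18 mm high, bystander; origin at its underside
- specimen_cup: lidded white specimen cup, 49 mm diameter, 55 mm high, bystander; origin at its underside
- dropper_vial: small dropper vial, 26 mm diameter, 58 mm high, bystander; origin at its underside
Mind the look-alikes: they are no part of the job. Leave any purple or red look-alike of the bottle2 alone.

How it is judged (in metres and radians):
On the way, in this order (a step that is already met when the one before it is completed fails the run):
1. the interlock plug is fully home in the parking hole (horizontal distance between plug and park below 0.003 m and z of plug in the frame of park below -0.0135 m and angle between plug's own z axis and vertical below 0.06 rad), for 0.2 s.
2. the old bottle stands in the drip tray (x of old_bottle in the frame of drip_tray between -0.029 and 0.029 m and y of old_bottle in the frame of drip_tray between -0.039 and 0.039 m and z of old_bottle in the frame of drip_tray below 0.01 m and angle between old_bottle's own z axis and vertical below 0.1 rad), for 0.2 s.
3. every fresh bottle stands in the bay: one at the left end, one at the right end, a third one in the middle (x of each of bottle1, bottle2, bottle3 in the frame of bay below 0.045 m and y of bottle1 in the frame of bay between -0.075 and 0.075 m and height (world z) of bottle1 between -0.004 and 0.006 m and angle between each of bottle1, bottle2, bottle3's own z axis and vertical below 0.1 rad and ((x of bottle1 in the frame of bay above 0.021 m and y of bottle1 in the frame of bay above 0.046 m) or (x of bottle1 in the frame of bay above 0.021 m and y of bottle1 in the frame of bay below -0.046 m) or (x of bottle1 in the frame of bay above 0.021 m and y of bottle1 in the frame of bay between -0.018 and 0.018 m)) and y of bottle2 in the frame of bay between -0.075 and 0.075 m and height (world z) of bottle2 between -0.004 and 0.006 m and ((x of bottle2 in the frame of bay above 0.021 m and y of bottle2 in the frame of bay above 0.046 m) or (x of bottle2 in the frame of bay above 0.021 m and y of bottle2 in the frame of bay below -0.046 m) or (x of bottle2 in the frame of bay above 0.021 m and y of bottle2 in the frame of bay between -0.018 and 0.018 m)) and y of bottle3 in the frame of bay between -0.075 and 0.075 m and height (world z) of bottle3 between -0.004 and 0.006 m and ((x of bottle3 in the frame of bay above 0.021 m and y of bottle3 in the frame of bay above 0.046 m) or (x of bottle3 in the frame of bay above 0.021 m and y of bottle3 in the frame of bay below -0.046 m) or (x of bottle3 in the frame of bay above 0.021 m and y of bottle3 in the frame of bay between -0.018 and 0.018 m)) and ((x of bottle1 in the frame of bay above 0.021 m and y of bottle1 in the frame of bay above 0.046 m) or (x of bottle2 in the frame of bay above 0.021 m and y of bottle2 in the frame of bay above 0.046 m) or (x of bottle3 in the frame of bay above 0.021 m and y of bottle3 in the frame of bay above 0.046 m)) and ((x of bottle1 in the frame of bay above 0.021 m and y of bottle1 in the frame of bay below -0.046 m) or (x of bottle2 in the frame of bay above 0.021 m and y of bottle2 in the frame of bay below -0.046 m) or (x of bottle3 in the frame of bay above 0.021 m and y of bottle3 in the frame of bay below -0.046 m))), for 0.2 s.
4. the interlock plug is fully home in its socket again (horizontal distance between plug and socket below 0.003 m and z of plug in the frame of socket below -0.0135 m and angle between plug's own z axis and vertical below 0.06 rad), for 0.2 s.
At the end, for the whole second after the job is handed in: Fresh bottles upright (0.1 rad) in the bay, within 13 mm of touching the rear wall; one within 17 mm of the left end wall, one of the right, a third within 18 mm of the middle. Old bottle upright on the drip tray floor. Plug in its socket within 3 mm of centre, 2.5 mm of home, 0.06 rad. All at rest (all of step 2 and all of step 3 and all of step 4 and linear speed of each of bottle1, bottle2, bottle3, plug, old_bottle below 0.02 m/s).
It fails at once if one of the small things on the counter (timer, tape roll, specimen cup, dropper vial) was shifted by more than 6 cm (distance of any of timer, tape_roll, specimen_cup, dropper_vial from where it was at the start of the episode above 0.06 m).
Of bottle1, bottle2, bottle3 only 2 to 3 are there at a start; the rules pass over those that are not, and their reading is None.
At some moment in a run one of bottle1, bottle2, bottle3 may be knocked a few centimetres aside while the robot is not near it.
It also fails if it takes over 210 s, if anything falls off the work surface, if the arm or the gripper's body presses on something with over 40 N, if the wrist force passes 120 N, or if a joint passes its speed limit or range.

## Working session

There is one attempt and no reset: what is moved stays moved. The work goes in short steps, Python scripts to look and compute and a shell command to move; the robot and the scene stay as the last step left them, time stands still between calls to the robot, and variables do not carry over. Pictures are saved under pics/ and viewed, about 12 in all and at most 16, crops included, and the job is handed in when it is done.

```bash
mkdir -p pics
cat > h.py <<'E'
import numpy as np, cv2
from bench import arm, eyes, spot_in, outline_of, mark_of
def shot(n,name=None):
    p=eyes.camera(n)
    if name: cv2.imwrite('pics/'+name+'.png',p['pixels'])
    return p
def ray(p,px):
    K=np.array(p['intrinsics'],float); 
    d=np.linalg.solve(K,[px[0],px[1],1.])[:2]; rd=np.hypot(*d); r=rd
    for _ in range(20): r=rd/(1+p['k1']*r*r)
    d=d*(r/rd if rd>0 else 1)
    R=cv2.Rodrigues(np.array(p['rvec'],float))[0]; t=np.array(p['tvec'],float).ravel()
    return -R.T@t, R.T@np.array([d[0],d[1],1.])
def atz(p,px,z):
    o,d=ray(p,px); return o+d*(z-o[2])/d[2]
def tri(a,pa,b,pb):
    o1,d1=ray(a,pa);o2,d2=ray(b,pb)
    s=np.linalg.lstsq(np.c_[d1,-d2],o2-o1,rcond=None)[0]
    x,y=o1+s[0]*d1,o2+s[1]*d2
    return (x+y)/2,np.linalg.norm(x-y)
def proj(p,X):
    R=cv2.Rodrigues(np.array(p['rvec'],float))[0]; c=R@np.array(X,float)+np.array(p['tvec'],float).ravel()
    s=c[:2]/c[2]; s=s*(1+p['k1']*(s@s)); K=np.array(p['intrinsics']); return K[:2,:2]@s+K[:2,2]
E
cat > a.py <<'E'
from h import *
np.set_printoptions(precision=4,suppress=True)
s=shot('side','s0');t=shot('top','t0')
print(arm.grasp_offset,arm.observe()['position'],arm.observe()['tool_rot'])
for p in(s,t): print(p['intrinsics'],p['k1'],ray(p,[280,210]))
for n in ['bottle1','old_bottle','bay','bay_middle','bay_left','bay_right','bay_mouth','socket','park','plug','drip_tray','timer','tape_roll','specimen_cup','dropper_vial']:
    for nm,p in(('top',t),('side',s)):
        print(n,nm,[(np.round(m['point'],1).tolist(),round(m['conf'],2),atz(p,m['point'],.045 if n in('socket','park') else .029 if n=='plug' else 0)[:2].round(4).tolist()) for m in mark_of(p,n)[:5]])
E
python3 a.py; python3 -c "
import cv2,numpy as np
cv2.imwrite('pics/c0.png',cv2.resize(np.vstack([cv2.imread('pics/s0.png'),cv2.imread('pics/t0.png')]),None,fx=.71,fy=.71))"
```

```text
-0.0187 [ 0.1917 -0.4885  0.2382] [[-0.0002  0.9309  0.3652]
 [ 0.001   0.3652 -0.9309]
 [-1.      0.0002 -0.001 ]]
[[391.5007   0.     272.5553]
 [  0.     391.5007 204.4457]
 [  0.       0.       1.    ]] -0.028796358369870257 (array([0.1385, 0.6285, 0.4257]), array([ 0.4963, -0.7483, -0.4408]))
[[494.7487   0.     284.6252]
 [  0.     494.7487 214.6974]
 [  0.       0.       1.    ]] -0.1737536788988938 (array([0.4585, 0.0091, 1.2423]), array([ 0.0958, -0.0225, -0.9952]))
bottle1 top [([296.6, 269.1], 0.97, [0.4295, -0.0608]), ([200.4, 166.6], 0.8, [0.6884, 0.1839]), ([205.1, 129.5], 0.73, [0.7854, 0.1741]), ([332.4, 268.6], 0.62, [0.4305, -0.151]), ([214.0, 236.7], 0.34, [0.5101, 0.1466])]
bottle1 side [([175.7, 254.4], 0.89, [0.6814, 0.1906]), ([343.3, 240.1], 0.83, [0.4251, -0.0467]), ([357.4, 219.1], 0.76, [0.4392, -0.1532]), ([156.8, 235.0], 0.57, [0.7754, 0.1588])]
old_bottle top [([182.3, 216.7], 0.98, [0.5602, 0.2276]), ([190.4, 225.8], 0.53, [0.5373, 0.2066]), ([192.6, 249.3], 0.31, [0.4783, 0.2002])]
old_bottle side [([204.8, 283.9], 0.96, [0.5647, 0.2295])]
bay top [([1
[... 1008 characters left out ...]
 top [([359.5, 208.7], 0.91, [0.5821, -0.2215])]
drip_tray side [([316.6, 196.0], 0.59, [0.5831, -0.2177]), ([357.8, 218.9], 0.43, [0.4388, -0.1547])]
timer top [([238.3, 292.2], 0.9, [0.3717, 0.0848])]
timer side [([340.0, 277.9], 0.66, [0.3721, 0.0797])]
tape_roll top [([359.6, 293.0], 0.86, [0.3687, -0.2199])]
tape_roll side [([396.1, 214.1], 0.74, [0.372, -0.2284]), ([220.5, 289.2], 0.52, [0.5312, 0.2254])]
specimen_cup top [([404.6, 244.4], 0.65, [0.491, -0.3376]), ([240.8, 294.7], 0.33, [0.3655, 0.0786])]
specimen_cup side [([361.6, 189.0], 0.89, [0.502, -0.3272]), ([259.1, 247.3], 0.4, [0.5574, 0.0755])]
dropper_vial top [([355.5, 156.4], 0.42, [0.7175, -0.2132])]
dropper_vial side []
```

View pics/t0.png

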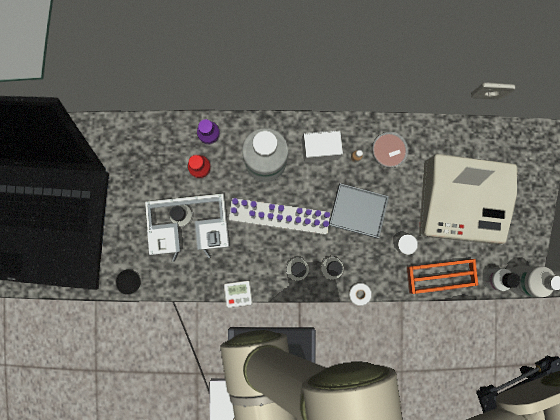

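View pics/s0.png

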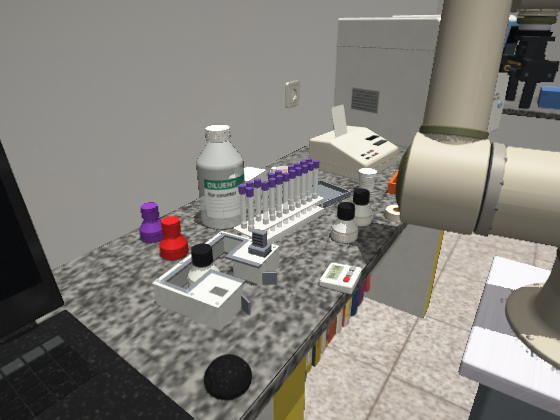

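```bash
python3 -c "
import cv2,numpy as np
t=cv2.imread('pics/t0.png');s=cv2.imread('pics/s0.png')
f=lambda im,x,y,w,h,k:cv2.resize(im[y:y+h,x:x+w],None,fx=k,fy=k,interpolation=cv2.INTER_CUBIC)
a=f(t,135,180,110,90,3.6);b=f(s,145,220,150,110,2.65);c=f(t,460,250,100,60,3.6);d=f(t,270,240,100,60,3.6)
w=max(a.shape[1]+b.shape[1],c.shape[1]*2);H=lambda x,y:cv2.copyMakeBorder(np.hstack([cv2.resize(x,(400,int(x.shape[0]*400/x.shape[1]))),cv2.resize(y,(400,int(x.shape[0]*400/x.shape[1])))]),0,4,0,0,0)
cv2.imwrite('pics/z0.png',np.vstack([H(a,b),H(c,d)]))"
```

```text
(no output)
```

View pics/z0.png

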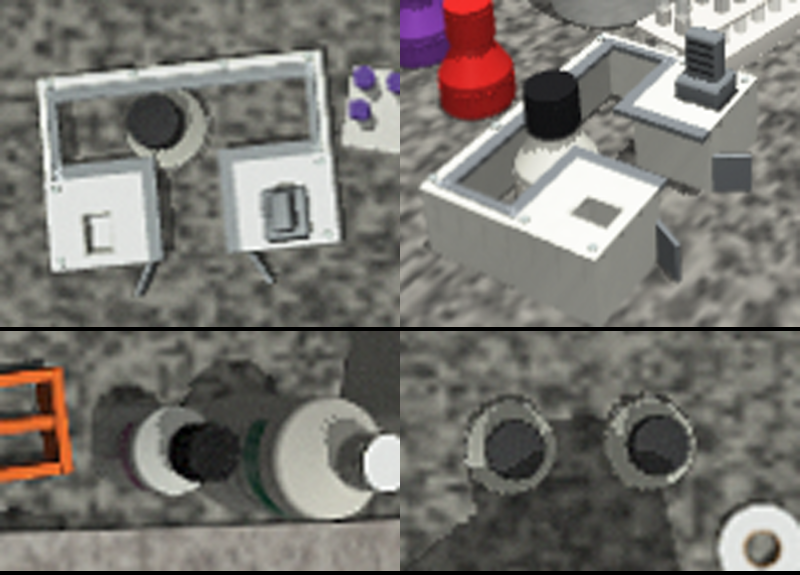

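```bash
cat > b.py <<'E'
from h import *
from scipy.optimize import least_squares
np.set_printoptions(precision=4,suppress=True)
s=shot('side');t=shot('top')
T=np.array([[38,82],[322,52],[340,243],[52,271]])/3.636+[135,180]
S=(np.array([[421,187],[603,35],[755,75],[600,258]])-[400,0])/[2.667,2.973]+[145,220]
for n,p,P in(('t',t,T),('s',s,S)): print(n,np.array([atz(p,q,.045)[:2] for q in P]))
print([tri(t,a,s,b) for a,b in zip(T,S)])
B=np.array([[69.5,97],[69.5,-97],[-60,-97],[-60,97]])/1e3
def pts(v,B,z): c,q=np.cos(v[2]),np.sin(v[2]); return np.c_[B@np.array([[c,q],[-q,c]])+v[:2],np.full(len(B),z)]
def fit(t_,s_):
    def f(v):
        r=[]
        if t_: r+=[proj(t,X)-u for X,u in zip(pts(v,B,.045),T)]
        if s_: r+=[proj(s,X)-u for X,u in zip(pts(v,B,.045),S)]
        return np.ravel(r)
    return least_squares(f,[.535,.208,.14])
for k in((1,0),(0,1),(1,1)):
    r=fit(*k);print(k,r.x,np.degrees(r.x[2]),r.cost); v=r.x
for n,b in dict(park=(-38,64),socket=(-38,-64),mid=(33,0),left=(33,62),right=(33,-62),mouth=(-60,0)).items(): print(n,pts(v,np.array([b])/1e3,0)[0,:2])
def cap(p,px,z=.062): return atz(p,px,z)
for n in['bottle1','old_bottle','drip_tray','plug']:
    A=[(m['point'],m['conf']) for m in spot_in(t,n)[:5]];C=[(m['point'],m['conf']) for m in spot_in(s,n)[:5]]
    print(n,A,C)
# black caps
for nm,p,rois in(('t',t,[(168,205,190,222),(285,255,310,282),(322,255,345,282)]),('s',s,[(190,240,215,270),(335,198,358,220),(352,185,372,208)])):
    g=p['pixels'].max(2)
    for x0,y0,x1,y1 in rois:
        m=(g[y0:y1,x0:x1]<55).astype('uint8');k,l,st,ce=cv2.connectedComponentsWithStats(m)
        i=1+st[1:,4].argmax();q=ce[i]+[x0,y0];print(nm,q,st[i],atz(p,q,.076 if nm=='t' else .062))
E
python3 b.py
```

```text
t [[0.591  0.3117]
 [0.6117 0.1196]
 [0.4839 0.1063]
 [0.4641 0.2993]]
s [[0.5911 0.3167]
 [0.6107 0.1285]
 [0.4879 0.1085]
 [0.4627 0.2999]]
[(array([0.5925, 0.3137, 0.0424]), np.float64(0.0035525625349415962)), (array([0.6141, 0.1215, 0.0404]), np.float64(0.00469616583743657)), (array([0.4858, 0.1075, 0.045 ]), np.float64(0.004515234030979169)), (array([0.4638, 0.2993, 0.0441]), np.float64(0.0007789789612210087))]
(1, 0) [0.533  0.2087 0.1034] 5.926360549963366 0.26643215637123074
(0, 1) [0.534  0.2121 0.1272] 7.288016416566679 1.3472099212451663
(1, 1) [0.5339 0.2107 0.1167] 6.6868495663883 5.625646836382927
park [0.4887 0.2698]
socket [0.5036 0.1427]
mid [0.5667 0.2145]
left [0.5595 0.2761]
right [0.5739 0.1529]
mouth [0.4743 0.2037]
bottle1 [([298.0, 271.7], 0.89), ([332.0, 268.4], 0.85), ([196.6, 165.2], 0.78), ([206.2, 132.0], 0.67)] [([149.7, 224.8], 0.88), ([362.8, 206.3], 0.8), ([343.7, 227.5], 0.71), ([171.1, 241.8], 0.58)]
old_bottle [([181.8, 212.0], 0.58)] [([201.9, 261.4], 0.6)]
drip_tray [] [([330.1, 195.1], 0.83)]
plug [([215.5, 239.9], 0.69), ([177.5, 230.1], 0.54), ([409.1, 245.1], 0.34)] [([259.4, 243.1], 0.63), ([218.2, 281.2], 0.45)]
t [177.4889 212.5778] [ 2  1 16 15 90] [0.5638 0.2259 0.076 ]
t [300.4222 273.5778] [ 8 15 13  7 45] [ 0.4207 -0.0655  0.076 ]
t [331.4493 270.058 ] [ 4  6 12 15 69] [ 0.4288 -0.1389  0.076 ]
s [201.5986 254.9319] [  1   4  22  23 426] [0.5638 0.2307 0.062 ]
s [345.6523 210.7204] [  2   4  18  18 279] [ 0.4312 -0.0613  0.062 ]
s [360.6736 196.3682] [  1   3  17  17 239] [ 0.4341 -0.1471  0.062 ]
```

Run:
```python
from h import *
np.set_printoptions(precision=4,suppress=True)
s=shot('side');t=shot('top')
# purple rack caps: extreme points
for n,p,R in(('t',t,(228,190,335,240)),('s',s,(235,150,325,240))):
    h=cv2.cvtColor(p['pixels'],cv2.COLOR_BGR2HSV);x0,y0,x1,y1=R
    m=((h[...,0]>120)&(h[...,0]<150)&(h[...,1]>90))[y0:y1,x0:x1]
    k,l,st,ce=cv2.connectedComponentsWithStats(m.astype('uint8'))
    C=ce[1:]+[x0,y0];print(n,[(c.round().tolist(),int(a)) for c,a in zip(C,st[1:,4]) if a>3])
for z in(0,.05,.1):print(z,[atz(t,q,z)[:2] for q in((229,197),(230,217),(330,233))])
for m in mark_of(t,'drip_tray')[:1]+[]: print(m['point'])
for q in((341,183),(386,193),(378,237),(331,221)):print('tray',atz(t,q,.016))
```

```text
t [([235.0, 201.0], 26), ([244.0, 202.0], 25), ([253.0, 204.0], 27), ([271.0, 206.0], 24), ([281.0, 208.0], 27), ([234.0, 210.0], 22), ([299.0, 210.0], 26), ([252.0, 213.0], 22), ([308.0, 212.0], 23), ([318.0, 213.0], 27), ([261.0, 214.0], 24), ([327.0, 214.0], 23), ([270.0, 216.0], 21), ([279.0, 217.0], 23), ([289.0, 218.0], 22), ([298.0, 220.0], 26), ([307.0, 221.0], 24), ([316.0, 222.0], 23), ([326.0, 223.0], 27)]
s [([279.0, 176.0], 890)]
0 [array([0.6106, 0.1099]), array([0.5599, 0.1069]), array([ 0.5202, -0.1454])]
0.05 [array([0.6045, 0.1059]), array([0.5558, 0.1029]), array([ 0.5177, -0.1392])]
0.1 [array([0.5983, 0.1018]), array([0.5517, 0.099 ]), array([ 0.5152, -0.1329])]
[356.2, 209.0]
tray [ 0.6454 -0.1723  0.016 ]
tray [ 0.6208 -0.2873  0.016 ]
tray [ 0.5093 -0.2648  0.016 ]
tray [ 0.5494 -0.1461  0.016 ]
```

```bash
python3 -m handwheel '[{"ax":1.225},{"ax":1.225},{},{}]' 0.5 20
for i in 1 2 3; do python3 -m handwheel '[{"y":2.55,"z":-3.94},{"y":2.55,"z":-3.94},{"y":2.55,"z":-3.94},{"y":2.55,"z":-3.94},{"y":2.55,"z":-3.94}]'; done | tail -n 3
python3 -m handwheel '[{},{}]'
cat > st.py <<'E'
from h import *
np.set_printoptions(precision=4,suppress=True)
V=[.5339,.2107,.1167]
import json,os
if os.path.exists('v.json'): V=json.load(open('v.json'))
c,q=np.cos(V[2]),np.sin(V[2]);RB=np.array([[c,-q],[q,c]])
def tobay(p): return RB.T@(np.array(p[:2])-V[:2])
def st():
    o=arm.observe();P=np.array(o['position']);R=np.array(o['tool_rot'])
    print('t',round(o['t'],2),'pos',P,'bay mm',(tobay(P)*1e3).round(1),'zyaw-bay',round(float(np.degrees(np.arctan2(R[1,1],R[0,1])-V[2])),2),'tilt',R[:2,0].round(4),'F',np.round(o['contact_force'],1),'M',np.round(o['moment'],2),'w',round(o['grip_width'],4))
    return P,R
if __name__=='__main__': st()
E
python3 st.py
python3 - <<'E'
from h import *
s=shot('side');t=shot('top','t1')
for a in((235,201),(234,210)):
  for b in((247,190),(254,186),(270,185)): print(a,b,tri(t,a,s,b))
E
```

```text
t 2.25 pos [ 0.1917 -0.4888  0.2387] bay mm [-421.3 -654.8] zyaw-bay 14.73 tilt [0. 0.] F [-0.2 -0.  -0.3] M [-0.02  0.04  0.01] w 0.0884
(235, 201) (247, 190) (array([0.58238432, 0.08335548, 0.12618736]), np.float64(0.008895341805874916))
(235, 201) (254, 186) (array([0.57601372, 0.07917411, 0.13540683]), np.float64(0.021563144457784258))
(235, 201) (270, 185) (array([0.56217725, 0.0711118 , 0.14015487]), np.float64(0.05201897200880067))
(234, 210) (247, 190) (array([0.56767175, 0.08956808, 0.13104948]), np.float64(0.006400220472648915))
(234, 210) (254, 186) (array([0.56167429, 0.08528707, 0.13981872]), np.float64(0.006159115773481068))
(234, 210) (270, 185) (array([0.5484565 , 0.07702819, 0.14389402]), np.float64(0.0361446769255271))invalid input
invalid input
invalid input
invalid input
invalid input
```

```bash
python3 -m handwheel '[{"x":0,"y":0,"z":0,"ax":1.225,"ay":0,"az":0}]'; python3 -m handwheel '[{"ax":1.225}]' 0.5 20;  python3 -m handwheel '[{"ax":0.01}]' 0.5
```

```text
t: 2.45
position: [0.1917, -0.4887, 0.2387]
tool_rot: [[-0.0, 0.97, 0.242], [0.0, 0.242, -0.97], [-1.0, -0.0, -0.0]]
contact_force: [0.4, 0.5, -0.3]
grip_width: 0.088invalid input
invalid input
```

```bash
python3 -m handwheel '[{"x":0,"y":0,"z":0,"ax":1.225,"ay":0,"az":0}]' 0.5 20; echo; python3 -m handwheel '[{"x":0,"y":0,"z":0,"ax":0,"ay":0,"az":0}]'; python3 st.py
```

```text
t: 2.55
position: [0.1917, -0.4887, 0.2387]
tool_rot: [[-0.0, 0.994, 0.112], [-0.0, 0.112, -0.994], [-1.0, -0.0, 0.0]]
contact_force: [0.4, 0.0, 0.8]
grip_width: 0.0822

t: 2.65
position: [0.1917, -0.4888, 0.2387]
tool_rot: [[0.0, 0.993, 0.116], [0.0, 0.116, -0.993], [-1.0, 0.0, -0.0]]
contact_force: [0.1, -0.5, -0.3]
grip_width: 0.0745
t 2.65 pos [ 0.1917 -0.4888  0.2387] bay mm [-421.3 -654.9] zyaw-bay -0.03 tilt [0. 0.] F [ 0.1 -0.5 -0.3] M [ 0.02  0.03 -0.02] w 0.0745
```

```bash
python3 -m handwheel '[{"x":0,"y":2.55,"z":-3.94,"ax":0,"ay":0,"az":0},{"x":0,"y":2.55,"z":-3.94,"ax":0,"ay":0,"az":0},{"x":0,"y":2.55,"z":-3.94,"ax":0,"ay":0,"az":0},{"x":0,"y":2.55,"z":-3.94,"ax":0,"ay":0,"az":0},{"x":0,"y":2.55,"z":-3.94,"ax":0,"ay":0,"az":0}]' >/dev/null
python3 -m handwheel '[{"x":0,"y":2.55,"z":-3.94,"ax":0,"ay":0,"az":0},{"x":0,"y":2.55,"z":-3.94,"ax":0,"ay":0,"az":0},{"x":0,"y":2.55,"z":-3.94,"ax":0,"ay":0,"az":0},{"x":0,"y":2.55,"z":-3.94,"ax":0,"ay":0,"az":0},{"x":0,"y":2.55,"z":-3.94,"ax":0,"ay":0,"az":0}]' >/dev/null
python3 -m handwheel '[{"x":0,"y":2.55,"z":-3.94,"ax":0,"ay":0,"az":0},{"x":0,"y":2.55,"z":-3.94,"ax":0,"ay":0,"az":0},{"x":0,"y":2.55,"z":-3.94,"ax":0,"ay":0,"az":0},{"x":0,"y":2.55,"z":-3.94,"ax":0,"ay":0,"az":0},{"x":0,"y":2.55,"z":-3.94,"ax":0,"ay":0,"az":0}]' >/dev/null
python3 -m handwheel '[{"x":0,"y":0,"z":0,"ax":0,"ay":0,"az":0},{"x":0,"y":0,"z":0,"ax":0,"ay":0,"az":0}]' >/dev/null; python3 st.py
python3 - <<'E'
from st import *
s=shot('side','s1');t=shot('top')
f=lambda im,x,y,w,h:cv2.resize(im[y:y+h,x:x+w],(400,int(400*h/w)),interpolation=cv2.INTER_CUBIC)
cv2.imwrite('pics/z1.png',np.hstack([f(s['pixels'],145,100,180,220),f(t['pixels'],140,170,110,134)]))
E
```

```text
t 4.35 pos [0.5023 0.1433 0.2383] bay mm [-39.3 -63.3] zyaw-bay 0.28 tilt [-0.0008 -0.0003] F [-0.6 -0.6 -0.3] M [ 0.04  0.04 -0.05] w 0.0443Traceback (most recent call last):
  File "<stdin>", line 4, in <module>
    return _nx.concatenate(arrs, 1, dtype=dtype, casting=casting)
           ~~~~~~~~~~~~~~~^^^^^^^^^^^^^^^^^^^^^^^^^^^^^^^^^^^^^^^
ValueError: all the input array dimensions except for the concatenation axis must match exactly, but along dimension 0, the array at index 0 has size 488 and the array at index 1 has size 487
```

Run:
```python
from st import *
s=shot('side');t=shot('top')
for n,p,q in(('t',t,(213.1,237.2)),('s',s,(259.4,231.8))):
    X=atz(p,q,.088);print(n,X,tobay(X)*1e3)
print(tri(t,(213.1,237.2),s,(259.4,231.8)))
for n in('park','socket'):
    for p in(s,):
        for m in mark_of(p,n)[:2]: X=atz(p,m['point'],.045);print(n,m['conf'],X,tobay(X)*1e3)
f=lambda im,x,y,w,h:cv2.resize(im[y:y+h,x:x+w],(400,480),interpolation=cv2.INTER_CUBIC)
cv2.imwrite('pics/z1.png',np.hstack([f(s['pixels'],145,100,180,216),f(t['pixels'],140,170,110,132)]))
```

```text
t [0.5053 0.139  0.088 ] [-36.7442 -67.8882]
s [0.501  0.1478 0.088 ] [-40.0298 -58.6577]
(array([0.5061, 0.14  , 0.0827]), np.float64(0.0012953588206418881))
park 0.81 [0.5006 0.2599 0.045 ] [-27.3139  52.74  ]
park 0.16 [0.491  0.1597 0.045 ] [-48.5879 -45.6893]
socket 0.71 [0.5129 0.1376 0.045 ] [-29.3543 -70.1111]
```

View pics/z1.png

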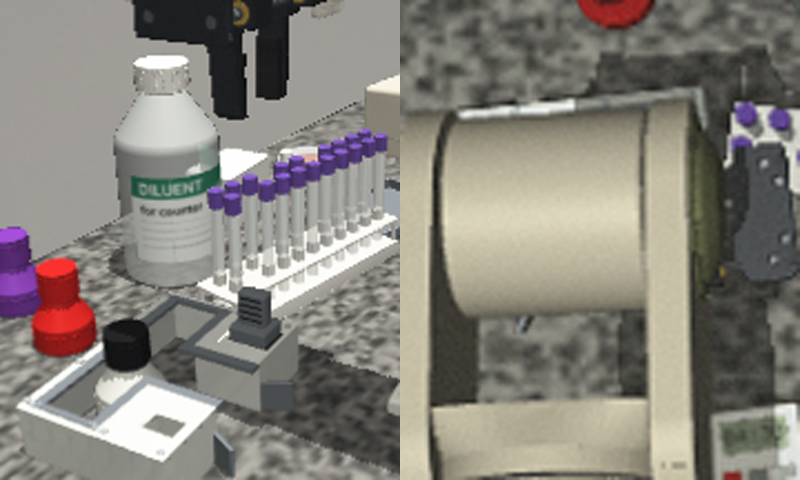

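```bash
python3 -m handwheel '[{"x":4,"y":0,"z":0,"ax":0,"ay":0,"az":0},{"x":4,"y":0,"z":0,"ax":0,"ay":0,"az":0},{"x":4,"y":0,"z":0,"ax":0,"ay":0,"az":0},{"x":2.2,"y":0,"z":0,"ax":0,"ay":0,"az":0}]' >/dev/null
python3 -m handwheel '[{"x":1.5,"y":0,"z":0,"ax":0,"ay":0,"az":0},{"x":1.3,"y":0,"z":0,"ax":0,"ay":0,"az":0},{"x":0,"y":0,"z":0,"ax":0,"ay":0,"az":0}]' >/dev/null
python3 st.py
python3 - <<'E'
from st import *
s=shot('side');t=shot('top')
f=lambda im,x,y,w,h:cv2.resize(im[y:y+h,x:x+w],(400,480),interpolation=cv2.INTER_CUBIC)
cv2.imwrite('pics/z2.png',np.hstack([f(s['pixels'],200,150,100,120),f(t['pixels'],180,190,80,96)]))
E
```

```text
t 5.35 pos [0.5018 0.1425 0.0676] bay mm [-39.8 -64. ] zyaw-bay 0.0 tilt [-0.0023 -0.0001] F [-0.1 -0.4  0.5] M [ 0.06 -0.04  0.06] w 0.0438
```

View pics/z2.png

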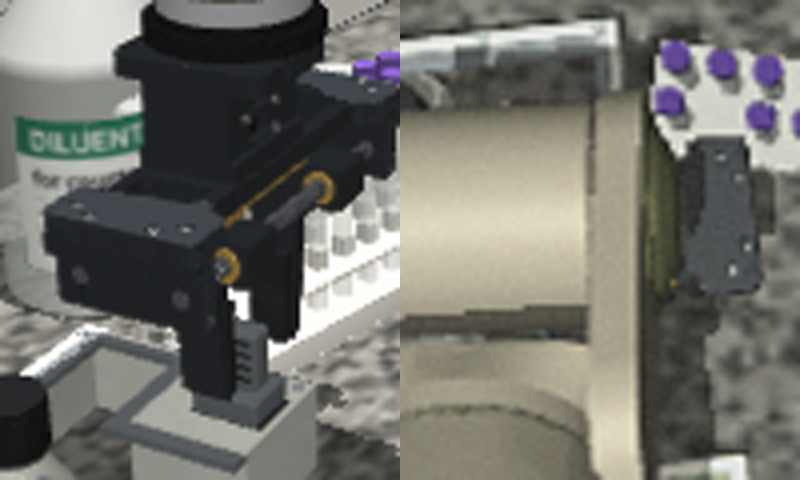

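```bash
python3 -m handwheel '[{"x":0.1,"y":0,"z":0,"ax":0,"ay":0,"az":0},{"x":0,"y":0,"z":0,"ax":0,"ay":0,"az":0},{"x":0,"y":0,"z":0,"ax":0,"ay":0,"az":0},{"x":0,"y":0,"z":0,"ax":0,"ay":0,"az":0},{"x":0,"y":0,"z":0,"ax":0,"ay":0,"az":0}]' 0 25 >/dev/null
python3 -m handwheel '[{"x":0,"y":0,"z":0,"ax":0,"ay":0,"az":0},{"x":0,"y":0,"z":0,"ax":0,"ay":0,"az":0}]' >/dev/null
python3 st.py
```

```text
t 6.15 pos [0.5026 0.143  0.0679] bay mm [-39.  -63.6] zyaw-bay 0.03 tilt [0.0004 0.0002] F [-1.   0.5  1.8] M [ 0.18  0.08 -0.04] w 0.0137
```

```bash
python3 -m handwheel '[{"x":-1,"y":0,"z":0,"ax":0,"ay":0,"az":0},{"x":-1.2,"y":0,"z":0,"ax":0,"ay":0,"az":0},{"x":-1.2,"y":0,"z":0,"ax":0,"ay":0,"az":0},{"x":0,"y":0,"z":0,"ax":0,"ay":0,"az":0}]' >/dev/null
python3 st.py
python3 -m handwheel '[{"x":0,"y":0,"z":-3.2,"ax":0,"ay":0,"az":0},{"x":0,"y":0,"z":-3.2,"ax":0,"ay":0,"az":0},{"x":0,"y":0,"z":-3.2,"ax":0,"ay":0,"az":0},{"x":0,"y":0,"z":-3.2,"ax":0,"ay":0,"az":0},{"x":0,"y":0,"z":0,"ax":0,"ay":0,"az":0}]' >/dev/null
python3 -m handwheel '[{"x":0,"y":0,"z":0,"ax":0,"ay":0,"az":0},{"x":0,"y":0,"z":0,"ax":0,"ay":0,"az":0}]' >/dev/null
python3 st.py
python3 - <<'E'
from st import *
s=shot('side','s3')
f=lambda im,x,y,w,h:cv2.resize(im[y:y+h,x:x+w],(600,600),interpolation=cv2.INTER_CUBIC)
cv2.imwrite('pics/z3.png',f(s['pixels'],160,210,120,120))
E
```

```text
t 6.55 pos [0.5034 0.1429 0.1039] bay mm [-38.2 -63.7] zyaw-bay 0.03 tilt [0.0037 0.0001] F [ 0.8 -0.3 -1.5] M [ 0.05  0.06 -0.01] w 0.0135
t 7.25 pos [0.4876 0.2692 0.1016] bay mm [-39.2  63.4] zyaw-bay -0.02 tilt [-0.0003 -0.0003] F [ 0.1  0.5 -1.3] M [0.03 0.02 0.04] w 0.0135
```

View pics/z3.png

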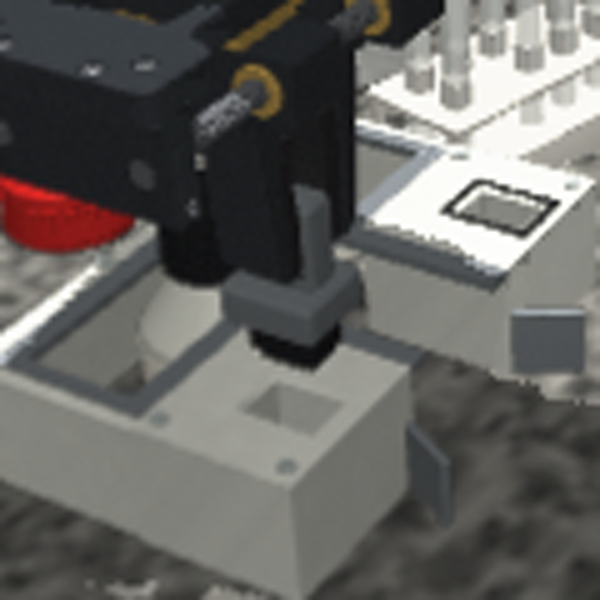

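Run:
```python
from st import *
s=shot('side')
a=atz(s,(260,251.4),.045);b=atz(s,(218.6,291.7),.045);d=b-a
print(a,b,np.hypot(*d[:2]),np.degrees(np.arctan2(-d[0],d[1])),tobay(a)*1e3,tobay(b)*1e3)
# tongue tip centre
print(atz(s,(160+296/5,210+352/5),.082-.0027))
```

```text
[0.5034 0.1445 0.045 ] [0.488  0.2744 0.045 ] 0.13078416282073999 6.733318168323211 [-38.0489 -62.1971] [-38.1559  68.587 ]
[0.4735 0.2858 0.0793]
```

```bash
python3 -m handwheel '[{"x":0.5,"y":0.02,"z":-0.1,"ax":0,"ay":0,"az":0},{"x":1,"y":0,"z":0,"ax":0,"ay":0,"az":0},{"x":0,"y":0,"z":0,"ax":0,"ay":0,"az":0}]' >/dev/null
python3 st.py
python3 -m handwheel '[{"x":0.5,"y":0,"z":0,"ax":0,"ay":0,"az":0},{"x":0.4,"y":0,"z":0,"ax":0,"ay":0,"az":0},{"x":0,"y":0,"z":0,"ax":0,"ay":0,"az":0}]' >/dev/null
python3 st.py
```

```text
t 7.65 pos [0.4868 0.2706 0.085 ] bay mm [-39.8  64.9] zyaw-bay 0.01 tilt [-0.0028 -0.0009] F [0.3 0.7 0.2] M [ 0.02 -0.02 -0.01] w 0.0138
t 7.95 pos [0.4877 0.2711 0.0773] bay mm [-38.9  65.3] zyaw-bay 0.03 tilt [0.0002 0.    ] F [ 1.4 -1.2 -1.3] M [ 0.02 -0.27 -0.03] w 0.0137
```

```bash
python3 -m handwheel '[{"x":0.4,"y":0,"z":0,"ax":0,"ay":0,"az":0},{"x":0.4,"y":0,"z":0,"ax":0,"ay":0,"az":0},{"x":0.1,"y":0,"z":0,"ax":0,"ay":0,"az":0},{"x":0.1,"y":0,"z":0,"ax":0,"ay":0,"az":0},{"x":0,"y":0,"z":0,"ax":0,"ay":0,"az":0}]' >/dev/null
python3 st.py
```

```text
t 8.45 pos [0.4877 0.2711 0.0679] bay mm [-38.8  65.4] zyaw-bay 0.03 tilt [0.0006 0.0001] F [2.5 0.3 1.1] M [ 0.01 -0.31  0.  ] w 0.0137
```

```bash
python3 -m handwheel '[{"x":0.1,"y":0,"z":0,"ax":0,"ay":0,"az":0},{"x":0.1,"y":0,"z":0,"ax":0,"ay":0,"az":0},{"x":0,"y":0,"z":0,"ax":0,"ay":0,"az":0}]' >/dev/null
python3 st.py
python3 -m handwheel '[{"x":0,"y":0,"z":0,"ax":0,"ay":0,"az":0},{"x":0,"y":0,"z":0,"ax":0,"ay":0,"az":0},{"x":0,"y":0,"z":0,"ax":0,"ay":0,"az":0}]' 0.5 >/dev/null
python3 st.py
python3 -m handwheel '[{"x":-2,"y":0,"z":0,"ax":0,"ay":0,"az":0},{"x":-3,"y":0,"z":0,"ax":0,"ay":0,"az":0},{"x":-3,"y":0,"z":0,"ax":0,"ay":0,"az":0},{"x":0,"y":0,"z":0,"ax":0,"ay":0,"az":0},{"x":0,"y":0,"z":0,"ax":0,"ay":0,"az":0}]' >/dev/null
python3 st.py
python3 - <<'E'
from st import *
s=shot('side','s4')
f=lambda im,x,y,w,h:cv2.resize(im[y:y+h,x:x+w],(600,600),interpolation=cv2.INTER_CUBIC)
cv2.imwrite('pics/z4.png',f(s['pixels'],160,210,120,120))
E
```

```text
t 8.75 pos [0.4879 0.2712 0.0678] bay mm [-38.6  65.4] zyaw-bay 0.05 tilt [0.0015 0.0002] F [-3.9 -2.4 19.6] M [-0.49  0.84  0.01] w 0.014
t 9.05 pos [0.4872 0.271  0.0654] bay mm [-39.4  65.3] zyaw-bay 0.03 tilt [-0.001  -0.0003] F [ 1.1  0.2 -0.1] M [-0.01 -0.02  0.01] w 0.0358
t 9.55 pos [0.4874 0.271  0.1454] bay mm [-39.2  65.3] zyaw-bay 0.03 tilt [-0.0002 -0.0001] F [-0.  -0.1 -1. ] M [ 0.06  0.01 -0.04] w 0.044
```

View pics/z4.png

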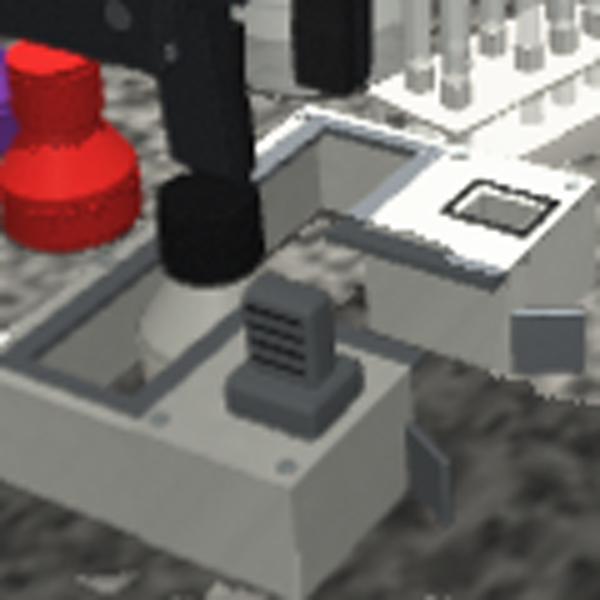

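```bash
python3 -m handwheel '[{"x":0,"y":3.55,"z":2.5,"ax":0,"ay":0,"az":0},{"x":0,"y":3.55,"z":2.5,"ax":0,"ay":0,"az":0},{"x":0,"y":0,"z":0,"ax":0,"ay":0,"az":0},{"x":0,"y":0,"z":0,"ax":0,"ay":0,"az":0}]' 0.68 20 >/dev/null
python3 st.py
python3 -m handwheel '[{"x":3,"y":0,"z":0,"ax":0,"ay":0,"az":0},{"x":3,"y":0,"z":0,"ax":0,"ay":0,"az":0},{"x":1.8,"y":0,"z":0,"ax":0,"ay":0,"az":0},{"x":1.5,"y":0,"z":0,"ax":0,"ay":0,"az":0},{"x":0,"y":0,"z":0,"ax":0,"ay":0,"az":0}]' >/dev/null
python3 st.py
python3 -m handwheel '[{"x":0,"y":0,"z":0,"ax":0,"ay":0,"az":0},{"x":0,"y":0,"z":0,"ax":0,"ay":0,"az":0},{"x":0,"y":0,"z":0,"ax":0,"ay":0,"az":0},{"x":0,"y":0,"z":0,"ax":0,"ay":0,"az":0}]' 0 20 >/dev/null
python3 st.py
```

```text
t 10.0 pos [0.5635 0.2292 0.1438] bay mm [31.6 14.9] zyaw-bay -0.04 tilt [-0.0033 -0.0005] F [-0.8  1.2  0.3] M [ 0.02 -0.02 -0.02] w 0.0598
t 10.5 pos [0.5622 0.23   0.0506] bay mm [30.4 15.9] zyaw-bay 0.07 tilt [-0.0041 -0.0007] F [-0.4  0.5  0.3] M [-0.02 -0.03  0.02] w 0.0601
t 10.9 pos [0.5642 0.2299 0.0535] bay mm [32.4 15.5] zyaw-bay 0.03 tilt [0.0013 0.0005] F [0.4 0.5 2.7] M [0.05 0.07 0.05] w 0.0345
```

```bash
python3 -m handwheel '[{"x":-0.2,"y":0,"z":0,"ax":0,"ay":0,"az":0},{"x":0,"y":-0.1,"z":0.75,"ax":0,"ay":0,"az":0},{"x":0,"y":0,"z":0.75,"ax":0,"ay":0,"az":0},{"x":0,"y":0,"z":0,"ax":0,"ay":0,"az":0}]' >/dev/null
python3 st.py
python3 -m handwheel '[{"x":0,"y":-1.5,"z":0,"ax":0,"ay":0,"az":0},{"x":0,"y":-1.5,"z":0,"ax":0,"ay":0,"az":0},{"x":0,"y":-1.5,"z":0,"ax":0,"ay":0,"az":0},{"x":0,"y":0,"z":0,"ax":0,"ay":0,"az":0}]' >/dev/null
python3 st.py
python3 -m handwheel '[{"x":0,"y":-1.8,"z":0,"ax":0,"ay":0,"az":0},{"x":0,"y":-1.8,"z":0,"ax":0,"ay":0,"az":0},{"x":0,"y":-1.8,"z":0,"ax":0,"ay":0,"az":0},{"x":0,"y":-1.8,"z":0,"ax":0,"ay":0,"az":0},{"x":0,"y":-1.8,"z":0,"ax":0,"ay":0,"az":0}]' >/dev/null
python3 st.py
```

```text
t 11.3 pos [0.5648 0.2134 0.0546] bay mm [31.  -0.9] zyaw-bay -0.04 tilt [-0.0005 -0.0003] F [ 0.3  0.4 -2.4] M [0.   0.06 0.  ] w 0.0347
t 11.7 pos [0.5188 0.2093 0.0546] bay mm [-15.2   0.4] zyaw-bay 0.04 tilt [-0.0015 -0.0002] F [-0.4 -0.1 -1.9] M [-0.   -0.01  0.03] w 0.0345
t 12.2 pos [0.4308 0.1988 0.0549] bay mm [-103.7    0.2] zyaw-bay 0.01 tilt [0.0008 0.0002] F [ 0.6  0.2 -1.6] M [ 0.06  0.03 -0.04] w 0.0344
```

```bash
python3 -m handwheel '[{"x":-3,"y":0,"z":0,"ax":0,"ay":0,"az":0},{"x":-4.7,"y":0,"z":0,"ax":0,"ay":0,"az":0},{"x":-4.7,"y":0,"z":0,"ax":0,"ay":0,"az":0},{"x":-4.7,"y":0,"z":0,"ax":0,"ay":0,"az":0},{"x":0,"y":0,"z":0,"ax":0,"ay":0,"az":0}]' >/dev/null
python3 st.py
python3 -m handwheel '[{"x":0,"y":0.93,"z":3.55,"ax":0,"ay":0,"az":0},{"x":0,"y":0.93,"z":4.55,"ax":0,"ay":0,"az":0},{"x":0,"y":0.93,"z":4.55,"ax":0,"ay":0,"az":0},{"x":0,"y":0.93,"z":4.55,"ax":0,"ay":0,"az":0},{"x":0,"y":0.93,"z":4.55,"ax":0,"ay":0,"az":0}]' >/dev/null
python3 -m handwheel '[{"x":0,"y":0.93,"z":4.55,"ax":0,"ay":0,"az":0},{"x":0,"y":0.93,"z":4.55,"ax":0,"ay":0,"az":0},{"x":0,"y":0.93,"z":4.55,"ax":0,"ay":0,"az":0},{"x":0,"y":0.93,"z":4.55,"ax":0,"ay":0,"az":0},{"x":0,"y":0.93,"z":4.55,"ax":0,"ay":0,"az":0}]' >/dev/null
python3 -m handwheel '[{"x":0,"y":0,"z":1,"ax":0,"ay":0,"az":0},{"x":0,"y":0,"z":0,"ax":0,"ay":0,"az":0},{"x":0,"y":0,"z":0,"ax":0,"ay":0,"az":0}]' >/dev/null
python3 st.py
python3 - <<'E'
from st import *
s=shot('side');t=shot('top')
f=lambda im,x,y,w,h:cv2.resize(im[y:y+h,x:x+w],(400,400),interpolation=cv2.INTER_CUBIC)
cv2.imwrite('pics/z5.png',np.hstack([f(s['pixels'],260,60,160,160),f(t['pixels'],290,140,150,150)]))
E
```

```text
t 12.7 pos [0.4335 0.1994 0.2318] bay mm [-101.     0.5] zyaw-bay 0.02 tilt [0.0119 0.0023] F [ 0.4  0.2 -3. ] M [-0.01 -0.02  0.04] w 0.0345
t 14.0 pos [ 0.5761 -0.2411  0.2251] bay mm [ -10.7 -453.7] zyaw-bay 0.06 tilt [-0.0009  0.001 ] F [-0.3  0.  -1.9] M [ 0.05 -0.03 -0.02] w 0.0343
```

View pics/z5.png

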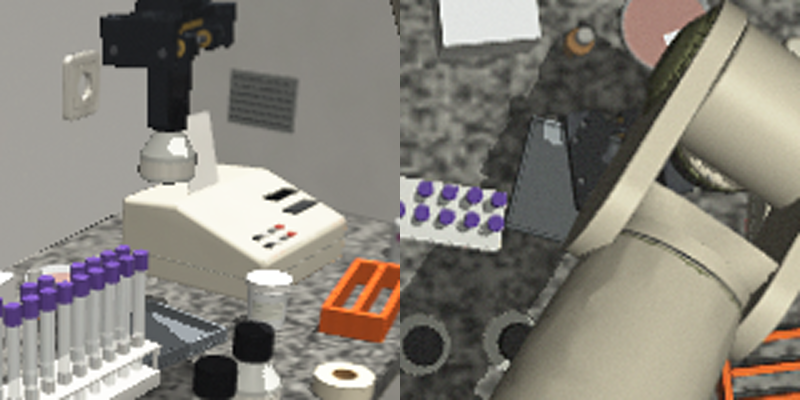

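```bash
python3 -m handwheel '[{"x":3,"y":0,"z":0,"ax":0,"ay":0,"az":0},{"x":4,"y":0,"z":0,"ax":0,"ay":0,"az":0},{"x":4,"y":0,"z":0,"ax":0,"ay":0,"az":0},{"x":3,"y":0,"z":0,"ax":0,"ay":0,"az":0},{"x":1.5,"y":0,"z":0,"ax":0,"ay":0,"az":0}]' >/dev/null
python3 -m handwheel '[{"x":0.4,"y":0,"z":0,"ax":0,"ay":0,"az":0},{"x":0.4,"y":0,"z":0,"ax":0,"ay":0,"az":0},{"x":0.3,"y":0,"z":0,"ax":0,"ay":0,"az":0},{"x":0.2,"y":0,"z":0,"ax":0,"ay":0,"az":0},{"x":0,"y":0,"z":0,"ax":0,"ay":0,"az":0}]' >/dev/null
python3 st.py
```

```text
t 15.1 pos [ 0.5764 -0.2422  0.0582] bay mm [ -10.6 -454.8] zyaw-bay 0.03 tilt [ 0.0006 -0.0004] F [ 0.2 -0.3 -2.5] M [ 0.02 -0.02  0.04] w 0.034
```

```bash
python3 -m handwheel '[{"x":0.15,"y":0,"z":0,"ax":0,"ay":0,"az":0},{"x":0.1,"y":0,"z":0,"ax":0,"ay":0,"az":0},{"x":0,"y":0,"z":0,"ax":0,"ay":0,"az":0}]' >/dev/null
python3 st.py
python3 -m handwheel '[{"x":0,"y":0,"z":0,"ax":0,"ay":0,"az":0},{"x":0,"y":0,"z":0,"ax":0,"ay":0,"az":0},{"x":0,"y":0,"z":0,"ax":0,"ay":0,"az":0},{"x":0,"y":0,"z":0,"ax":0,"ay":0,"az":0}]' 0.68 >/dev/null
python3 st.py
python3 -m handwheel '[{"x":-3,"y":0,"z":0,"ax":0,"ay":0,"az":0},{"x":-5,"y":0,"z":0,"ax":0,"ay":0,"az":0},{"x":-5,"y":0,"z":0,"ax":0,"ay":0,"az":0},{"x":-3,"y":0,"z":0,"ax":0,"ay":0,"az":0},{"x":0,"y":0,"z":0,"ax":0,"ay":0,"az":0}]' >/dev/null
python3 -m handwheel '[{"x":0,"y":-2,"z":-2,"ax":0,"ay":0,"az":0},{"x":0,"y":-3,"z":-3,"ax":0,"ay":0,"az":0},{"x":0,"y":-3,"z":-3,"ax":0,"ay":0,"az":0},{"x":0,"y":-3,"z":-2,"ax":0,"ay":0,"az":0},{"x":0,"y":0,"z":0,"ax":0,"ay":0,"az":0}]' >/dev/null
python3 st.py
cat > v.py <<'E'
from st import *
import sys
s=shot('side');t=shot('top');k=sys.argv[1]
cv2.imwrite(f'pics/{k}.png',cv2.resize(np.hstack([s['pixels'],t['pixels']]),(800,300),interpolation=cv2.INTER_AREA))
for nm,p in(('top',t),('side',s)):
  for n in('bottle1','old_bottle'):
    print(nm,n,[(np.round(m['point']).tolist(),round(m['conf'],2),atz(p,m['point'],0)[:2].round(3).tolist()) for m in mark_of(p,n)[:5]])
  g=p['pixels'].max(2);m=(g<50).astype('uint8');K,l,st_,ce=cv2.connectedComponentsWithStats(m)
  print([(c.round(1).tolist(),a[2:].tolist(),atz(p,c,.076 if nm=='top' else .062)[:2].round(4).tolist()) for c,a in zip(ce[1:],st_[1:]) if 50<a[4]<700 and 9<a[2]<30 and 9<a[3]<30])
E
python3 v.py z6
```

```text
t 15.4 pos [ 0.5768 -0.2423  0.0575] bay mm [ -10.1 -454.9] zyaw-bay 0.04 tilt [ 0.0019 -0.0011] F [-3.7  4.5 11.9] M [0.6  0.74 0.05] w 0.0347
t 15.8 pos [ 0.5762 -0.2422  0.0552] bay mm [ -10.7 -454.7] zyaw-bay 0.03 tilt [-0. -0.] F [-0.4  0.1  0. ] M [0.03 0.06 0.03] w 0.0601
t 16.8 pos [ 0.4523 -0.1535  0.2144] bay mm [-123.4 -352.2] zyaw-bay 0.07 tilt [-0.0027  0.0017] F [0.5 0.5 0.6] M [-0.01  0.03 -0.01] w 0.0598
top bottle1 [([200.0, 164.0], 0.93, [0.694, 0.186]), ([296.0, 269.0], 0.86, [0.429, -0.058]), ([207.0, 132.0], 0.62, [0.779, 0.168])]
top old_bottle [([368.0, 213.0], 0.75, [0.572, -0.243])]
[([493.1, 213.1], [22, 11, 166], [0.5652, -0.5463]), ([298.2, 269.3], [15, 15, 170], [0.4307, -0.0604]), ([127.6, 281.5], [25, 25, 479], [0.3998, 0.3434]), ([512.3, 279.4], [25, 16, 247], [0.4001, -0.5943])]
side bottle1 [([342.0, 240.0], 0.73, [0.428, -0.048]), ([360.0, 221.0], 0.65, [0.429, -0.148]), ([154.0, 232.0], 0.63, [0.791, 0.153]), ([173.0, 254.0], 0.59, [0.686, 0.194]), ([260.0, 248.0], 0.21, [0.554, 0.077])]
side old_bottle [([325.0, 189.0], 0.73, [0.585, -0.27]), ([344.0, 237.0], 0.58, [0.43, -0.057]), ([365.0, 189.0], 0.56, [0.495, -0.332]), ([227.0, 283.0], 0.39, [0.534, 0.205])]
[([339.1, 9.6], [20, 20, 192], [-7.3552, 16.1634]), ([429.0, 136.7], [13, 10, 115], [0.4364, -0.7386]), ([324.5, 170.1], [14, 13, 159], [0.5819, -0.2541]), ([470.0, 188.9], [18, 12, 128], [0.2355, -0.3283]), ([360.7, 196.4], [16, 17, 233], [0.434, -0.147]), ([345.4, 210.5], [18, 18, 289], [0.432, -0.062]), ([267.1, 396.1], [14, 21, 63], [0.3098, 0.396])]
```

View pics/z6.png

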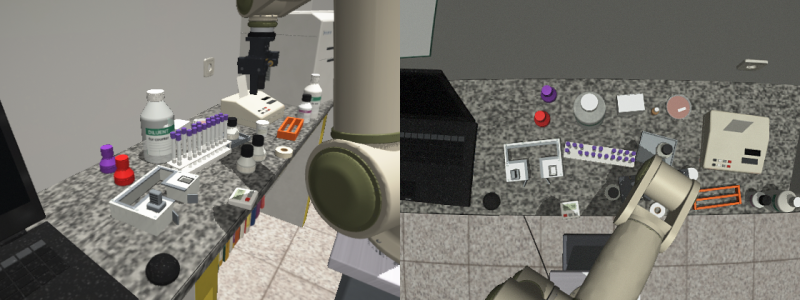

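```bash
python3 -m handwheel '[{"x":4,"y":-1.9,"z":-1,"ax":0,"ay":0,"az":0},{"x":4,"y":0,"z":0,"ax":0,"ay":0,"az":0},{"x":4,"y":0,"z":0,"ax":0,"ay":0,"az":0},{"x":2.5,"y":0,"z":0,"ax":0,"ay":0,"az":0},{"x":0,"y":0,"z":0,"ax":0,"ay":0,"az":0}]' >/dev/null
python3 st.py
python3 -m handwheel '[{"x":1.6,"y":0,"z":0,"ax":0,"ay":0,"az":0},{"x":0,"y":0,"z":0,"ax":0,"ay":0,"az":0},{"x":0,"y":0,"z":0,"ax":0,"ay":0,"az":0}]' >/dev/null
python3 st.py
python3 - <<'E'
from st import *
print(arm.observe()['joint_positions'])
s=shot('side');t=shot('top')
f=lambda im,x,y,w,h:cv2.resize(im[y:y+h,x:x+w],(400,400),interpolation=cv2.INTER_CUBIC)
cv2.imwrite('pics/z7.png',np.hstack([f(s['pixels'],310,150,100,100),f(t['pixels'],270,220,100,100)]))
E
```

```text
t 17.6 pos [ 0.434  -0.1473  0.0674] bay mm [-140.9 -344. ] zyaw-bay 0.02 tilt [-0.0053  0.0035] F [0.3 0.1 0.1] M [0.02 0.   0.03] w 0.0598
t 17.9 pos [ 0.4358 -0.1483  0.0553] bay mm [-139.2 -345.2] zyaw-bay 0.03 tilt [ 0.001  -0.0006] F [0.9 0.1 0.4] M [ 0.03 -0.02 -0.01] w 0.06
[-33.4307  24.1841 108.5807   0.0017  47.1665  49.8544]
```

View pics/z7.png

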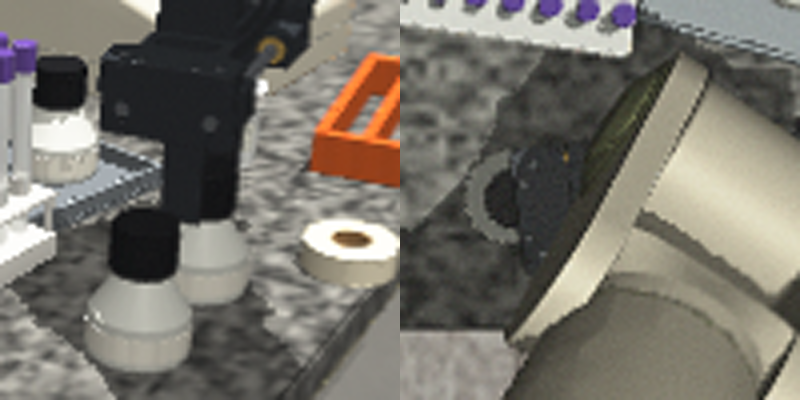

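```bash
python3 -m handwheel '[{"x":0.15,"y":-0.2,"z":0,"ax":0,"ay":0,"az":0},{"x":0,"y":0,"z":0,"ax":0,"ay":0,"az":0},{"x":0,"y":0,"z":0,"ax":0,"ay":0,"az":0},{"x":0,"y":0,"z":0,"ax":0,"ay":0,"az":0},{"x":0,"y":0,"z":0,"ax":0,"ay":0,"az":0}]' 0 20 >/dev/null
python3 st.py
python3 -m handwheel '[{"x":-0.5,"y":0,"z":0,"ax":0,"ay":0,"az":0},{"x":-4,"y":0,"z":0,"ax":0,"ay":0,"az":0},{"x":-4,"y":0,"z":0,"ax":0,"ay":0,"az":0},{"x":-4,"y":0,"z":0,"ax":0,"ay":0,"az":0},{"x":-3,"y":0,"z":0,"ax":0,"ay":0,"az":0}]' >/dev/null
python3 st.py
```

```text
t 18.5 pos [ 0.4332 -0.1481  0.0528] bay mm [-141.7 -344.6] zyaw-bay 0.03 tilt [0.     0.0001] F [-0.1  1.7  2.6] M [ 0.18  0.02 -0.03] w 0.0345
t 19.0 pos [ 0.4333 -0.1483  0.2104] bay mm [-141.7 -344.8] zyaw-bay 0.03 tilt [ 0.0018 -0.0014] F [ 0.  -0.6 -2.7] M [ 0.07 -0.    0.02] w 0.0346
```

```bash
python3 -m handwheel '[{"x":0,"y":0.3,"z":-3.5,"ax":0,"ay":0,"az":0},{"x":0,"y":0.35,"z":-4.5,"ax":0,"ay":0,"az":0},{"x":0,"y":0.35,"z":-4.5,"ax":0,"ay":0,"az":0},{"x":0,"y":0.35,"z":-4.5,"ax":0,"ay":0,"az":0},{"x":0,"y":0.35,"z":-4.5,"ax":0,"ay":0,"az":0}]' >/dev/null
python3 -m handwheel '[{"x":0,"y":0.3,"z":-4.5,"ax":0,"ay":0,"az":0},{"x":0,"y":0.35,"z":-4.5,"ax":0,"ay":0,"az":0},{"x":0,"y":0.35,"z":-4,"ax":0,"ay":0,"az":0},{"x":0,"y":0,"z":0,"ax":0,"ay":0,"az":0},{"x":0,"y":0,"z":0,"ax":0,"ay":0,"az":0}]' >/dev/null
python3 st.py
python3 -m handwheel '[{"x":3,"y":0,"z":0,"ax":0,"ay":0,"az":0},{"x":4,"y":0,"z":0,"ax":0,"ay":0,"az":0},{"x":4,"y":0,"z":0,"ax":0,"ay":0,"az":0},{"x":3,"y":0,"z":0,"ax":0,"ay":0,"az":0},{"x":0,"y":0,"z":0,"ax":0,"ay":0,"az":0}]' >/dev/null
python3 st.py
```

```text
t 20.0 pos [0.4193 0.1979 0.2076] bay mm [-115.3    0.6] zyaw-bay 0.14 tilt [-0.0005 -0.0005] F [ 0.  -0.4 -2.6] M [ 0.02  0.01 -0.01] w 0.0347
t 20.5 pos [0.4179 0.1959 0.065 ] bay mm [-116.9   -1.2] zyaw-bay -0.08 tilt [-0.007  -0.0015] F [-0.1  0.4 -2.4] M [ 0.07 -0.03 -0.  ] w 0.0345
```

```bash
python3 -m handwheel '[{"x":0.9,"y":0,"z":0,"ax":0,"ay":0,"az":0},{"x":0,"y":0,"z":0,"ax":0,"ay":0,"az":0}]' >/dev/null
python3 st.py
python3 -m handwheel '[{"x":0,"y":1.5,"z":0,"ax":0,"ay":0,"az":0},{"x":0,"y":1.8,"z":0,"ax":0,"ay":0,"az":0},{"x":0,"y":1.8,"z":0,"ax":0,"ay":0,"az":0},{"x":0,"y":1.8,"z":0,"ax":0,"ay":0,"az":0},{"x":0,"y":0,"z":0,"ax":0,"ay":0,"az":0}]' >/dev/null
python3 st.py
```

```text
t 20.7 pos [0.4202 0.1972 0.0593] bay mm [-114.5   -0.2] zyaw-bay -0.01 tilt [0.0011 0.0002] F [ 0.6 -0.7 -0.8] M [0.02 0.05 0.02] w 0.0351
t 21.2 pos [0.4904 0.206  0.06  ] bay mm [-43.7   0.4] zyaw-bay -0.0 tilt [0.0042 0.0012] F [ 1.6  3.  -3.3] M [ 0.47 -0.38  0.  ] w 0.0347
```

```bash
python3 -m handwheel '[{"x":0.45,"y":0,"z":0,"ax":0,"ay":0,"az":0},{"x":0,"y":0,"z":0,"ax":0,"ay":0,"az":0}]' >/dev/null
python3 st.py
python3 -m handwheel '[{"x":0,"y":1.5,"z":0,"ax":0,"ay":0,"az":0},{"x":0,"y":1.5,"z":0,"ax":0,"ay":0,"az":0},{"x":0,"y":1.5,"z":0,"ax":0,"ay":0,"az":0},{"x":0,"y":1.5,"z":0,"ax":0,"ay":0,"az":0},{"x":0,"y":0,"z":0,"ax":0,"ay":0,"az":0}]' >/dev/null
python3 st.py
```

```text
t 21.4 pos [0.4874 0.2055 0.0542] bay mm [-46.8   0.2] zyaw-bay 0.04 tilt [-0.0005 -0.0004] F [-0.6  0.1 -0.3] M [ 0.09 -0.08 -0.04] w 0.0345
t 21.9 pos [0.5485 0.2126 0.0546] bay mm [14.7  0.2] zyaw-bay 0.03 tilt [ 0.0013 -0.    ] F [ 0.5 -0.  -0.2] M [ 0.01  0.07 -0.04] w 0.0098
```

Run:
```python
from st import *
s=shot('side');t=shot('top')
f=lambda im,x,y,w,h:cv2.resize(im[y:y+h,x:x+w],(400,400),interpolation=cv2.INTER_CUBIC)
cv2.imwrite('pics/z8.png',np.hstack([f(s['pixels'],150,200,130,130),f(t['pixels'],135,170,120,120)]))
```

```text
(no output)
```

View pics/z8.png

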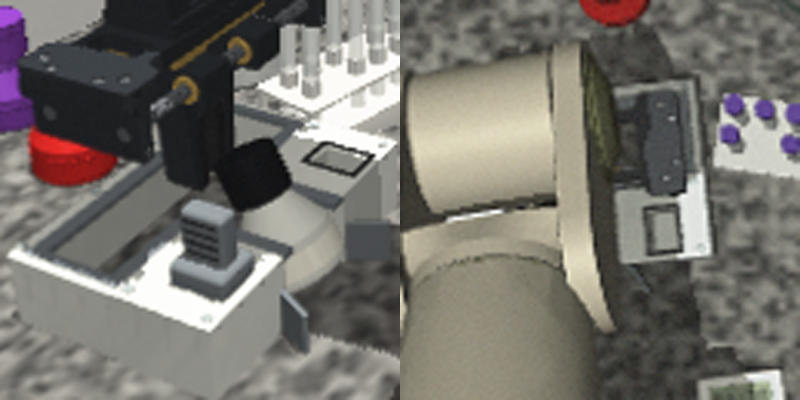

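```bash
python3 -m handwheel '[{"x":0,"y":-0.7,"z":0,"ax":0,"ay":0,"az":0},{"x":0,"y":-0.7,"z":0,"ax":0,"ay":0,"az":0},{"x":0,"y":0,"z":0,"ax":0,"ay":0,"az":0}]' 0 >/dev/null
python3 st.py
python3 -m handwheel '[{"x":0,"y":-0.5,"z":0,"ax":0,"ay":0,"az":0},{"x":0,"y":-0.5,"z":0,"ax":0,"ay":0,"az":0},{"x":0,"y":0,"z":0,"ax":0,"ay":0,"az":0}]' >/dev/null
python3 st.py
python3 - <<'E'
from st import *
s=shot('side')
X=atz(s,(232.9,255.9),.06);print(tobay(X))
cv2.imwrite('pics/z9.png',cv2.resize(s['pixels'][220:320,190:290],(500,500),interpolation=cv2.INTER_CUBIC))
E
```

```text
t 22.3 pos [0.5325 0.211  0.0544] bay mm [-1.4  0.5] zyaw-bay 0.05 tilt [-0.001  -0.0002] F [-0.2  0.1 -0.3] M [0.03 0.04 0.03] w 0.0005
t 22.6 pos [0.5232 0.2099 0.0542] bay mm [-10.7   0.4] zyaw-bay 0.04 tilt [-0.0007 -0.0001] F [0.5 0.  0.5] M [ 0.05 -0.04  0.05] w 0.0006
[-0.0157 -0.008 ]
```

View pics/z9.png

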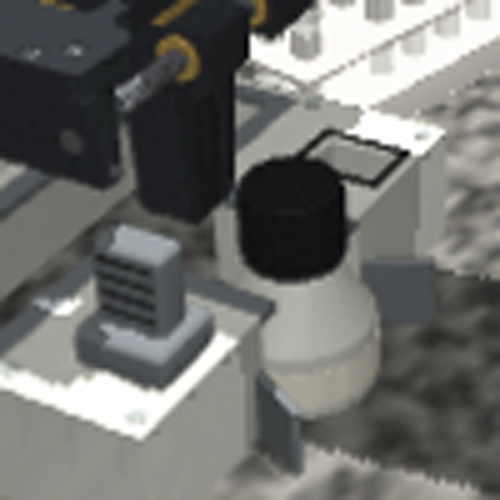

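```bash
python3 - <<'E'
from st import *
s=shot('side')
for q,z in(((248.4,264),.062),((249,254.5),.076)): print(tobay(atz(s,q,z))*1e3)
print([(m['conf'],m['point'],tobay(atz(s,m['point'],0))*1e3) for m in mark_of(s,'bottle1')[:5]])
E
python3 -m handwheel '[{"x":-3,"y":0,"z":0,"ax":0,"ay":0,"az":0},{"x":-4.5,"y":0,"z":0,"ax":0,"ay":0,"az":0},{"x":-1.5,"y":-1,"z":0,"ax":0,"ay":0,"az":0},{"x":0,"y":0,"z":0,"ax":0,"ay":0,"az":0},{"x":0,"y":0,"z":0,"ax":0,"ay":0,"az":0}]' 0.68 >/dev/null; python3 st.py
```

```text
[-53.7164   3.5499]
[-51.4882  -3.0891]
[(0.97, [174.0, 251.5], array([154.4857, -44.0896])), (0.87, [153.7, 234.6], array([241.2307, -77.8508])), (0.83, [248.1, 291.2], array([-46.8654,  -2.3698])), (0.6, [342.9, 240.1], array([-137.2249, -242.6263]))]
t 23.25 pos [0.5139 0.2087 0.1434] bay mm [-20.1   0.3] zyaw-bay 0.03 tilt [-0.0008 -0.0002] F [-0.1 -0.3 -0.4] M [0.02 0.02 0.04] w 0.0383
```

```bash
python3 -m handwheel '[{"x":0,"y":-1.6,"z":0,"ax":0,"ay":0,"az":0},{"x":0,"y":-1.5,"z":0,"ax":0,"ay":0,"az":0},{"x":0,"y":0,"z":0,"ax":0,"ay":0,"az":0},{"x":0,"y":0,"z":0,"ax":0,"ay":0,"az":0}]' 0.56 35 >/dev/null; python3 st.py
python3 -m handwheel '[{"x":3,"y":0,"z":0,"ax":0,"ay":0,"az":0},{"x":3,"y":0,"z":0,"ax":0,"ay":0,"az":0},{"x":2.3,"y":0,"z":0,"ax":0,"ay":0,"az":0},{"x":0,"y":0,"z":0,"ax":0,"ay":0,"az":0},{"x":0.8,"y":0,"z":0,"ax":0,"ay":0,"az":0}]' >/dev/null; python3 st.py
python3 -m handwheel '[{"x":0,"y":0,"z":0,"ax":0,"ay":0,"az":0},{"x":0,"y":0,"z":0,"ax":0,"ay":0,"az":0}]' >/dev/null; python3 st.py
python3 -m handwheel '[{"x":0,"y":0,"z":0,"ax":0,"ay":0,"az":0},{"x":0,"y":0,"z":0,"ax":0,"ay":0,"az":0},{"x":0,"y":0,"z":0,"ax":0,"ay":0,"az":0},{"x":0,"y":0,"z":0,"ax":0,"ay":0,"az":0}]' 0 35 >/dev/null; python3 st.py
```

```text
t 23.65 pos [0.4835 0.2051 0.1434] bay mm [-50.7   0.3] zyaw-bay 0.02 tilt [-0.0011 -0.0002] F [-0.3  0.6  0.3] M [0.01 0.   0.03] w 0.0491
t 24.15 pos [0.4844 0.2052 0.0538] bay mm [-49.8   0.3] zyaw-bay 0.02 tilt [0.0018 0.0003] F [ 0.4  0.  -0.1] M [ 0.04  0.02 -0.03] w 0.0492
t 24.35 pos [0.4838 0.2052 0.054 ] bay mm [-50.4   0.4] zyaw-bay 0.03 tilt [0.0013 0.0003] F [ 0.1  1.1 -0.1] M [ 0.06  0.04 -0.02] w 0.0494
t 24.75 pos [0.4836 0.2053 0.0537] bay mm [-50.6   0.5] zyaw-bay 0.03 tilt [0.0011 0.0003] F [-0.4  1.4  5. ] M [0.12 0.05 0.03] w 0.034
```

```bash
python3 -m handwheel '[{"x":-0.1,"y":0,"z":0,"ax":0,"ay":0,"az":0},{"x":0,"y":0.5,"z":0,"ax":0,"ay":0,"az":0},{"x":0,"y":1,"z":0,"ax":0,"ay":0,"az":0},{"x":0,"y":1,"z":0,"ax":0,"ay":0,"az":0},{"x":0,"y":0,"z":0,"ax":0,"ay":0,"az":0}]' >/dev/null; python3 st.py
python3 -m handwheel '[{"x":0,"y":1,"z":0,"ax":0,"ay":0,"az":0},{"x":0,"y":1.2,"z":0,"ax":0,"ay":0,"az":0},{"x":0,"y":1.2,"z":0,"ax":0,"ay":0,"az":0},{"x":0,"y":0,"z":0,"ax":0,"ay":0,"az":0}]' >/dev/null; python3 st.py
```

```text
t 25.25 pos [0.5094 0.208  0.0541] bay mm [-24.6   0.2] zyaw-bay 0.01 tilt [0.0009 0.0001] F [-0.4  0.  -3. ] M [-0.05 -0.05 -0.03] w 0.0342
t 25.65 pos [0.543  0.2126 0.0553] bay mm [9.3 0.8] zyaw-bay 0.02 tilt [0.0018 0.0012] F [2.  2.5 7.5] M [0.5  0.16 0.02] w 0.0342
```

```bash
python3 -m handwheel '[{"x":0,"y":0.8,"z":0,"ax":0,"ay":0,"az":0},{"x":0,"y":0.8,"z":0,"ax":0,"ay":0,"az":0},{"x":0,"y":0.4,"z":0,"ax":0,"ay":0,"az":0},{"x":0,"y":0,"z":0,"ax":0,"ay":0,"az":0}]' >/dev/null; python3 st.py
python3 - <<'E'
from st import *
s=shot('side')
cv2.imwrite('pics/z10.png',cv2.resize(s['pixels'][220:320,170:270],(500,500),interpolation=cv2.INTER_CUBIC))
E
```

```text
t 26.05 pos [0.557  0.2145 0.0517] bay mm [23.3  1.1] zyaw-bay 0.06 tilt [-0.0137 -0.0013] F [-17.6   0.6  -2.2] M [0.16 2.56 0.01] w 0.0311
```

View pics/z10.png

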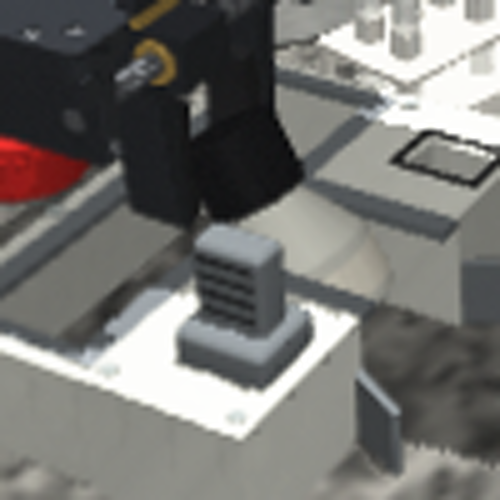

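```bash
python3 -m handwheel '[{"x":0,"y":-0.5,"z":0,"ax":0,"ay":0,"az":0},{"x":0,"y":-0.6,"z":0,"ax":0,"ay":0,"az":0},{"x":0,"y":-0.6,"z":0,"ax":0,"ay":0,"az":0},{"x":0,"y":0,"z":0,"ax":0,"ay":0,"az":0}]' >/dev/null; python3 st.py
python3 -m handwheel '[{"x":0,"y":0,"z":0,"ax":0,"ay":0,"az":0},{"x":0,"y":0,"z":0,"ax":0,"ay":0,"az":0},{"x":0,"y":0,"z":0,"ax":0,"ay":0,"az":0},{"x":0,"y":0,"z":0,"ax":0,"ay":0,"az":0}]' 0.56 >/dev/null; python3 st.py
python3 - <<'E'
from st import *
s=shot('side')
cv2.imwrite('pics/z11.png',cv2.resize(s['pixels'][220:320,170:270],(500,500),interpolation=cv2.INTER_CUBIC))
print([(m['conf'],m['point'],tobay(atz(s,m['point'],0))*1e3) for m in mark_of(s,'bottle1')[:5]])
E
```

```text
t 26.5 pos [0.5443 0.2123 0.0545] bay mm [10.6  0.4] zyaw-bay 0.03 tilt [-0.0002 -0.    ] F [-0.3  1.3 -2.1] M [ 0.38 -0.04 -0.03] w 0.0303
t 26.9 pos [0.5449 0.2123 0.0542] bay mm [11.1  0.3] zyaw-bay 0.03 tilt [-0.0001 -0.0001] F [-0.1 -0.4 -0.9] M [ 0.01  0.02 -0.  ] w 0.0493
[(0.93, [238.2, 288.6], array([-27.6529,  -0.697 ])), (0.88, [173.6, 252.8], array([151.9193, -39.8736])), (0.66, [343.4, 237.6], array([-134.7898, -253.1982]))]
```

View pics/z11.png

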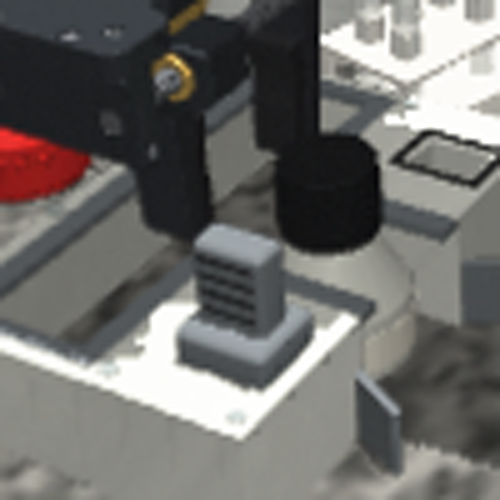

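```bash
python3 -m handwheel '[{"x":0.2,"y":-1,"z":0,"ax":0,"ay":0,"az":0},{"x":0.1,"y":-1.5,"z":0,"ax":0,"ay":0,"az":0},{"x":0,"y":-1.5,"z":0,"ax":0,"ay":0,"az":0},{"x":0,"y":0,"z":0,"ax":0,"ay":0,"az":0},{"x":0,"y":0,"z":0,"ax":0,"ay":0,"az":0}]' 0.56 30 >/dev/null; python3 st.py
python3 - <<'E'
from st import *
s=shot('side')
cv2.imwrite('pics/z12.png',cv2.resize(s['pixels'][220:320,170:270],(500,500),interpolation=cv2.INTER_CUBIC))
E
```

```text
t 27.5 pos [0.5057 0.2077 0.0515] bay mm [-28.3   0.3] zyaw-bay 0.03 tilt [0.0009 0.0001] F [-0.   0.6  0.3] M [ 0.02 -0.03 -0.02] w 0.0494
```

View pics/z12.png

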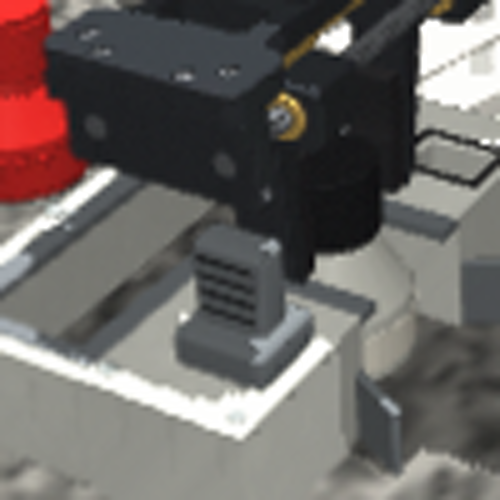

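```bash
python3 -m handwheel '[{"x":0,"y":0,"z":0,"ax":0,"ay":0,"az":0},{"x":0,"y":0,"z":0,"ax":0,"ay":0,"az":0},{"x":0,"y":0,"z":0,"ax":0,"ay":0,"az":0},{"x":0,"y":0,"z":0,"ax":0,"ay":0,"az":0}]' 0 30 >/dev/null; python3 st.py
python3 -m handwheel '[{"x":-0.15,"y":0,"z":0,"ax":0,"ay":0,"az":0},{"x":-0.15,"y":0,"z":0,"ax":0,"ay":0,"az":0},{"x":0,"y":0,"z":0,"ax":0,"ay":0,"az":0},{"x":0,"y":0,"z":0,"ax":0,"ay":0,"az":0}]' >/dev/null; python3 st.py
python3 - <<'E'
from st import *
s=shot('side')
print([(m['conf'],m['point'],tobay(atz(s,m['point'],0))*1e3) for m in mark_of(s,'bottle1')[:5]])
E
```

```text
t 27.95 pos [0.5053 0.2076 0.0512] bay mm [-28.7   0.2] zyaw-bay 0.03 tilt [ 0.0003 -0.0001] F [-0.1 -0.7  1. ] M [-0.19 -0.15 -0.02] w 0.0345
t 28.35 pos [0.505  0.2077 0.0542] bay mm [-29.1   0.4] zyaw-bay 0.03 tilt [-0.0002  0.    ] F [-0.6  0.6 -1.7] M [-0.05  0.02  0.05] w 0.0338
[(0.95, [174.7, 252.6], array([150.4194, -41.4857])), (0.82, [154.2, 234.1], array([241.8181, -80.0452])), (0.78, [345.4, 238.8], array([-140.2371, -250.2404])), (0.59, [237.0, 285.6], array([-21.1624,  -6.9938])), (0.4, [187.7, 296.8], array([37.0213, 57.8752]))]
```

Lifted 3 mm (Fz consistent with the bottle's weight). Sliding in slowly, checking forces.

```bash
python3 -m handwheel '[{"x":0,"y":0.4,"z":0,"ax":0,"ay":0,"az":0},{"x":0,"y":0.5,"z":0,"ax":0,"ay":0,"az":0},{"x":0,"y":0.5,"z":0,"ax":0,"ay":0,"az":0},{"x":0,"y":0,"z":0,"ax":0,"ay":0,"az":0}]' >/dev/null; python3 st.py
python3 -m handwheel '[{"x":0,"y":0.5,"z":0,"ax":0,"ay":0,"az":0},{"x":0,"y":0.5,"z":0,"ax":0,"ay":0,"az":0},{"x":0,"y":0.5,"z":0,"ax":0,"ay":0,"az":0},{"x":0,"y":0,"z":0,"ax":0,"ay":0,"az":0}]' >/dev/null; python3 st.py
python3 - <<'E'
from st import *
s=shot('side');p=s
print([(m['conf'],m['point'],tobay(atz(s,m['point'],.003))*1e3) for m in mark_of(s,'bottle1')[:5]])
E
```

```text
t 28.85 pos [0.5197 0.2093 0.0542] bay mm [-14.2   0.3] zyaw-bay 0.02 tilt [0.0006 0.0001] F [-1.2 -0.2 -2.2] M [-0.02 -0.02  0.01] w 0.0345
t 29.25 pos [0.5345 0.2111 0.0542] bay mm [0.7 0.3] zyaw-bay 0.02 tilt [0.0004 0.0001] F [-0.3  0.1 -2.8] M [ 0.03  0.01 -0.03] w 0.0345
[(0.81, [152.1, 233.7], array([243.1148, -75.4666])), (0.7, [219.1, 281.7], array([11.2104,  1.3058])), (0.67, [342.3, 237.3], array([-133.7589, -248.329 ])), (0.59, [172.4, 252.3], array([151.8548, -36.6948]))]
```

```bash
python3 -m handwheel '[{"x":0,"y":0.8,"z":0,"ax":0,"ay":0,"az":0},{"x":0,"y":0.8,"z":0,"ax":0,"ay":0,"az":0},{"x":0,"y":0.8,"z":0,"ax":0,"ay":0,"az":0},{"x":0,"y":0.6,"z":0,"ax":0,"ay":0,"az":0},{"x":0,"y":0,"z":0,"ax":0,"ay":0,"az":0}]' >/dev/null; python3 st.py
python3 - <<'E'
from st import *
s=shot('side');t=shot('top')
for p in(s,t): print([(m['conf'],m['point'],tobay(atz(p,m['point'],.003))*1e3) for m in mark_of(p,'bottle1')[:5]])
E
```

```text
t 29.85 pos [0.5644 0.2146 0.0541] bay mm [30.8  0.3] zyaw-bay 0.02 tilt [0.0004 0.0001] F [-0.2  0.1 -1.1] M [0.01 0.01 0.04] w 0.0342
[(0.93, [344.7, 237.8], array([-139.0088, -248.5966])), (0.89, [207.9, 276.7], array([38.1124, -1.8275])), (0.75, [156.6, 233.6], array([234.5078, -80.3323])), (0.52, [172.2, 250.8], array([156.0337, -40.9263]))]
[(0.98, [199.9, 166.6], array([149.872 , -43.6557])), (0.93, [209.3, 133.4], array([233.2134, -75.772 ])), (0.69, [298.2, 269.4], array([-136.4602, -261.2124]))]
```

```bash
python3 -m handwheel '[{"x":0,"y":0,"z":-0.6,"ax":0,"ay":0,"az":0},{"x":0,"y":0,"z":-1,"ax":0,"ay":0,"az":0},{"x":0,"y":0,"z":-1,"ax":0,"ay":0,"az":0},{"x":0,"y":0,"z":-1,"ax":0,"ay":0,"az":0},{"x":0,"y":0,"z":0,"ax":0,"ay":0,"az":0}]' >/dev/null; python3 st.py
python3 -m handwheel '[{"x":0,"y":0,"z":-1,"ax":0,"ay":0,"az":0},{"x":0,"y":0,"z":-1,"ax":0,"ay":0,"az":0},{"x":0,"y":0,"z":-0.4,"ax":0,"ay":0,"az":0},{"x":0,"y":0,"z":0,"ax":0,"ay":0,"az":0},{"x":0,"y":0,"z":0,"ax":0,"ay":0,"az":0}]' >/dev/null; python3 st.py
```

```text
t 30.55 pos [0.5591 0.252  0.0542] bay mm [29.8 38. ] zyaw-bay 0.13 tilt [0.0001 0.0003] F [ 0.8  0.  -2.6] M [0.02 0.03 0.03] w 0.0339
t 31.05 pos [0.5567 0.2741 0.0542] bay mm [30.  60.3] zyaw-bay 0.04 tilt [-0.     -0.0001] F [-0.1  0.6 -1.9] M [-0.    0.03 -0.01] w 0.0342
```

```bash
python3 -m handwheel '[{"x":0.2,"y":0.1,"z":0,"ax":0,"ay":0,"az":0},{"x":0.15,"y":0,"z":0,"ax":0,"ay":0,"az":0},{"x":0,"y":0,"z":0,"ax":0,"ay":0,"az":0}]' >/dev/null; python3 st.py
python3 -m handwheel '[{"x":0,"y":0,"z":0,"ax":0,"ay":0,"az":0},{"x":0,"y":0,"z":0,"ax":0,"ay":0,"az":0},{"x":0,"y":0,"z":0,"ax":0,"ay":0,"az":0},{"x":0,"y":0,"z":0,"ax":0,"ay":0,"az":0}]' 0.62 >/dev/null
python3 -m handwheel '[{"x":-2,"y":0,"z":0,"ax":0,"ay":0,"az":0},{"x":-4,"y":0,"z":0,"ax":0,"ay":0,"az":0},{"x":-4,"y":0,"z":0,"ax":0,"ay":0,"az":0},{"x":-4,"y":0,"z":0,"ax":0,"ay":0,"az":0},{"x":-3,"y":0,"z":0,"ax":0,"ay":0,"az":0}]'  >/dev/null; python3 st.py
python3 - <<'E'
from st import *
s=shot('side','s13')
print(arm.observe()['joint_positions'])
print([(m['conf'],m['point'],tobay(atz(s,m['point'],.0))*1e3) for m in mark_of(s,'bottle1')[:5]])
p=s;g=p['pixels'].max(2);m=(g<50).astype('uint8');K,l,S,ce=cv2.connectedComponentsWithStats(m)
print([(c.round(1).tolist(),a[2:].tolist(),(tobay(atz(p,c,.062))*1e3).round(1),atz(p,c,.062)[:2]) for c,a in zip(ce[1:],S[1:]) if 50<a[4]<900 and 9<a[2]<40 and 9<a[3]<40])
E
```

```text
t 31.35 pos [0.5581 0.274  0.0512] bay mm [31.4 60. ] zyaw-bay 0.01 tilt [0.0009 0.    ] F [-0.4 -1.3  2.2] M [-0.18  0.08 -0.02] w 0.0341
t 32.25 pos [0.5578 0.2744 0.2235] bay mm [31.2 60.5] zyaw-bay 0.04 tilt [0.0024 0.0007] F [0.7 0.6 0.7] M [ 0.09 -0.03  0.01] w 0.0546
[15.4155 30.6483 68.6604  0.0034 80.1396 98.6868]
[(0.77, [153.5, 233.4], array([245.4443, -81.7141])), (0.74, [344.7, 237.0], array([-136.4659, -256.9112])), (0.74, [174.5, 252.7], array([150.532, -41.005])), (0.69, [188.6, 299.4], array([31.2662, 62.6395]))]
[([511.3, 41.6], [22, 33, 355], array([ -637.9, -8259.5]), array([ 0.862 , -8.0669])), ([429.0, 136.7], [13, 10, 115], array([-207.3, -931.5]), array([ 0.4364, -0.7386])), ([324.6, 170.1], [14, 13, 161], array([  -6.7, -467.2]), array([ 0.5816, -0.2541])), ([345.6, 210.8], [18, 18, 278], array([-133.8, -257.7]), array([ 0.4311, -0.0609])), ([184.0, 267.1], [24, 25, 489], array([35.3, 59.2]), array([0.5621, 0.2736])), ([336.7, 308.9], [15, 17, 65], array([-220.,   43.]), array([0.3104, 0.2278])), ([325.7, 307.3], [15, 13, 51], array([-205.3,   46.8]), array([0.3246, 0.2333])), ([316.5, 333.0], [17, 14, 60], array([-212.5,   98.8]), array([0.3113, 0.284 ])), ([268.4, 395.3], [22, 24, 89], array([-201.7,  208.7]), array([0.3092, 0.3945]))]
```

```bash
python3 -m handwheel '[{"x":0,"y":-2.3,"z":3.5,"ax":0,"ay":0,"az":0},{"x":0,"y":-2.3,"z":4.5,"ax":0,"ay":0,"az":0},{"x":0,"y":-2.3,"z":4.5,"ax":0,"ay":0,"az":0},{"x":0,"y":-2.3,"z":4.5,"ax":0,"ay":0,"az":0},{"x":0,"y":-2.3,"z":4.5,"ax":0,"ay":0,"az":0}]' 0.68 >/dev/null
python3 -m handwheel '[{"x":0,"y":-2.3,"z":4.5,"ax":0,"ay":0,"az":0},{"x":0,"y":-2.3,"z":4.5,"ax":0,"ay":0,"az":0},{"x":0,"y":-0.5,"z":1.3,"ax":0,"ay":0,"az":0},{"x":0,"y":0,"z":0,"ax":0,"ay":0,"az":0},{"x":0,"y":0,"z":0,"ax":0,"ay":0,"az":0}]' >/dev/null; python3 st.py
python3 -m handwheel '[{"x":3,"y":0,"z":0,"ax":0,"ay":0,"az":0},{"x":4,"y":0,"z":0,"ax":0,"ay":0,"az":0},{"x":4,"y":0,"z":0,"ax":0,"ay":0,"az":0},{"x":2,"y":0,"z":0,"ax":0,"ay":0,"az":0},{"x":0,"y":0,"z":0,"ax":0,"ay":0,"az":0}]' >/dev/null; python3 st.py
python3 - <<'E'
from st import *
s=shot('side');t=shot('top')
for p in(s,t): print([(m['conf'],m['point'],tobay(atz(p,m['point'],.0))*1e3) for m in mark_of(p,'bottle1')[:5]])
E
```

```text
t 33.35 pos [ 0.4311 -0.0574  0.2203] bay mm [-133.3 -254.3] zyaw-bay 0.02 tilt [-0.0006  0.0006] F [-0.5  1.  -0.4] M [0.04 0.   0.03] w 0.0598
t 33.85 pos [ 0.43   -0.0561  0.0884] bay mm [-134.3 -252.9] zyaw-bay 0.15 tilt [-0.0051  0.0023] F [-0.4  0.3  0.1] M [ 0.03  0.05 -0.07] w 0.0597
[(0.94, [152.3, 236.1], array([239.2872, -71.4274])), (0.67, [187.7, 297.7], array([35.49  , 59.7788])), (0.65, [175.1, 253.8], array([146.6869, -38.3365]))]
[(0.92, [208.9, 134.4], array([231.5079, -74.2194])), (0.61, [164.6, 215.4], array([36.523, 58.314])), (0.61, [199.3, 168.5], array([145.7611, -41.3035]))]
```

Run:
```python
from st import *
s=shot('side','s14')
a=cv2.imread('pics/s13.png').astype(int);b=s['pixels'].astype(int)
d=np.abs(a-b).max(2)
print(a[200:246:3,330:360:2].max(2));print(b[200:246:3,330:360:2].max(2))
print([(m['conf'],m['point']) for m in spot_in(s,'bottle1')[:6]])
```

```text
[[ 70  83  83  82  61  82 148 145 149 145 128 127 127 113 115]
 [118  71 107  97 134  38  40  38  38  38  38  60 126 123 140]
 [166 128  95  98  14  37  38  38  38  38  37  38  50 151 130]
 [149 125 125 122  14  17  19  20  21  21  22  22  37 161 119]
 [133 107 152 140  16  16  18  20  19  21  21  22  34 135 151]
 [138 176 162 126  19  16  19  18  20  22  19  19  55 119 125]
 [161 167 178 154  69  22  17  20  19  20  20  30 175 151 147]
 [151 120  95 123 137 145 154 161 170 162 156 161 166  84 102]
 [176 145 183 144 212 220 227 175 239 238 238 235 230 165 140]
 [154 149 202 214 221 226 231 237 240 239 239 239 236 231 143]
 [112 106 123 210 225 230 235 239 242 241 240 240 238 213 132]
 [ 66 113 125 171 133 143 151 168 184 177 172 167 176 226 104]
 [ 67 114 126 136 143 157 159 157 159 173 175 176 177 165  91]
 [148  72 113 134 143 158 159 169 176 173 178 177 171 100  87]
 [147 163 153 118  91 108 123 146 150 156 119  93 164 153 117]
 [131 151 161 161 120  81 100 127 144 120  99 121 137 133 152]]
[[ 75  88  36  34  34  33  34  31 159 155 136 135 135 121 122]
 [127  75  38  35  34  33  3
[... 337 characters left out ...]
106 162 157]
 [ 86  68  58 131 146 155 163 172 183 172 167 156  99  90 108]
 [ 99 100 136 148 156 162 168 176 181 173 167 161 149 124 150]
 [ 87 123 147 156 161 167 170 178 181 175 170 166 159 147 152]
 [ 64 113 122 156 165 169 174 179 183 177 171 168 164 146 132]
 [ 69 120 134 148 136 142 145 150 156 151 149 145 144 166 110]
 [ 71 122 135 145 152 162 160 165 168 162 161 158 155 140  53]
 [ 84  77 121 143 152 162 160 165 167 160 162 157 152  96  51]
 [ 84  92  86  67  88 109 132 141 142 140 122  94  93  87  67]
 [ 74  84  91  92  68  47  58  72  81  69  57  70  79  76  87]]
[(0.96, [170.4, 238.2]), (0.8, [346.0, 227.1]), (0.72, [148.9, 223.5]), (0.71, [182.5, 270.3]), (0.16, [327.0, 202.0])]
```

```bash
python3 -m handwheel '[{"x":1.8,"y":0,"z":0.3,"ax":0,"ay":0,"az":0},{"x":1.5,"y":0,"z":0,"ax":0,"ay":0,"az":0},{"x":0,"y":0,"z":0,"ax":0,"ay":0,"az":0},{"x":0,"y":0,"z":0,"ax":0,"ay":0,"az":0}]' >/dev/null; python3 st.py
```

```text
t 34.55 pos [ 0.4318 -0.061   0.0585] bay mm [-133. -258.] zyaw-bay 0.03 tilt [ 0.0007 -0.0003] F [0.5 0.7 0.3] M [-0.    0.02  0.04] w 0.06
```

```bash
python3 -m handwheel '[{"x":0.7,"y":0,"z":0,"ax":0,"ay":0,"az":0},{"x":0,"y":0,"z":0,"ax":0,"ay":0,"az":0}]' 0.68 30 >/dev/null; python3 st.py
python3 -m handwheel '[{"x":0,"y":0,"z":0,"ax":0,"ay":0,"az":0},{"x":0,"y":0,"z":0,"ax":0,"ay":0,"az":0},{"x":0,"y":0,"z":0,"ax":0,"ay":0,"az":0},{"x":0,"y":0,"z":0,"ax":0,"ay":0,"az":0},{"x":0,"y":0,"z":0,"ax":0,"ay":0,"az":0}]' 0 30 >/dev/null; python3 st.py
python3 -m handwheel '[{"x":-1,"y":0,"z":0,"ax":0,"ay":0,"az":0},{"x":-4,"y":0,"z":0,"ax":0,"ay":0,"az":0},{"x":-4,"y":0,"z":0,"ax":0,"ay":0,"az":0},{"x":-4,"y":0,"z":0,"ax":0,"ay":0,"az":0},{"x":-3,"y":0,"z":0,"ax":0,"ay":0,"az":0}]' >/dev/null; python3 st.py
python3 -m handwheel '[{"x":0,"y":0.1,"z":-3.5,"ax":0,"ay":0,"az":0},{"x":0,"y":0.1,"z":-4.5,"ax":0,"ay":0,"az":0},{"x":0,"y":0.1,"z":-4.5,"ax":0,"ay":0,"az":0},{"x":0,"y":0.1,"z":-4.5,"ax":0,"ay":0,"az":0},{"x":0,"y":0.1,"z":-4.5,"ax":0,"ay":0,"az":0}]' >/dev/null
python3 -m handwheel '[{"x":0,"y":0.5,"z":-3,"ax":0,"ay":0,"az":0},{"x":0,"y":0.5,"z":-1.3,"ax":0,"ay":0,"az":0},{"x":0,"y":0,"z":0,"ax":0,"ay":0,"az":0},{"x":0,"y":0,"z":0,"ax":0,"ay":0,"az":0}]' >/dev/null; python3 st.py
```

```text
t 34.75 pos [ 0.4314 -0.0609  0.0506] bay mm [-133.4 -257.8] zyaw-bay 0.03 tilt [ 0. -0.] F [0.2 0.2 0.3] M [-0.01 -0.03  0.01] w 0.0599
t 35.25 pos [ 0.4315 -0.0609  0.0508] bay mm [-133.3 -257.8] zyaw-bay 0.03 tilt [0.0001 0.    ] F [-1.1  0.4  1.9] M [0.12 0.   0.03] w 0.0343
t 35.75 pos [ 0.4315 -0.0609  0.2137] bay mm [-133.4 -257.8] zyaw-bay 0.03 tilt [ 0.0022 -0.0011] F [ 0.3 -0.8 -2. ] M [-0.   -0.03  0.01] w 0.0344
t 36.65 pos [0.4162 0.1963 0.2107] bay mm [-118.5   -0.6] zyaw-bay 0.01 tilt [-0.0004 -0.0005] F [ 0.9 -0.2 -2. ] M [ 0.02 -0.02 -0.01] w 0.0346
```

```bash
python3 -m handwheel '[{"x":3,"y":0,"z":-0.09,"ax":0,"ay":0,"az":0},{"x":4.2,"y":0,"z":0,"ax":0,"ay":0,"az":0},{"x":4.2,"y":0,"z":0,"ax":0,"ay":0,"az":0},{"x":3,"y":0,"z":0,"ax":0,"ay":0,"az":0},{"x":0,"y":0,"z":0,"ax":0,"ay":0,"az":0}]' >/dev/null
python3 -m handwheel '[{"x":0.8,"y":0,"z":0,"ax":0,"ay":0,"az":0},{"x":0,"y":0,"z":0,"ax":0,"ay":0,"az":0},{"x":0,"y":0,"z":0,"ax":0,"ay":0,"az":0}]' >/dev/null; python3 st.py
```

```text
t 37.45 pos [0.4168 0.1979 0.0599] bay mm [-117.8    0.9] zyaw-bay 0.02 tilt [0.0022 0.0004] F [ 0.  -0.4 -1.6] M [ 0.08 -0.03  0.  ] w 0.0344
```

```bash
python3 -m handwheel '[{"x":0.55,"y":0,"z":0.05,"ax":0,"ay":0,"az":0},{"x":0,"y":0,"z":0,"ax":0,"ay":0,"az":0},{"x":0,"y":0,"z":0,"ax":0,"ay":0,"az":0}]' >/dev/null; python3 st.py
python3 -m handwheel '[{"x":0,"y":0.7,"z":0,"ax":0,"ay":0,"az":0},{"x":0,"y":1,"z":0,"ax":0,"ay":0,"az":0},{"x":0,"y":1,"z":0,"ax":0,"ay":0,"az":0},{"x":0,"y":1,"z":0,"ax":0,"ay":0,"az":0},{"x":0,"y":0,"z":0,"ax":0,"ay":0,"az":0}]' >/dev/null; python3 st.py
```

```text
t 37.75 pos [0.4162 0.1975 0.0534] bay mm [-118.5    0.6] zyaw-bay 0.03 tilt [0.0002 0.    ] F [-0.2  0.3 -2.1] M [0.06 0.03 0.03] w 0.0344
t 38.25 pos [0.4543 0.2019 0.0532] bay mm [-80.    0.5] zyaw-bay 0.01 tilt [0.001  0.0002] F [ 0.  -0.3 -2.1] M [0.03 0.06 0.01] w 0.0341
```

```bash
python3 -m handwheel '[{"x":0,"y":0.7,"z":0,"ax":0,"ay":0,"az":0},{"x":0,"y":0.8,"z":0,"ax":0,"ay":0,"az":0},{"x":0,"y":0.8,"z":0,"ax":0,"ay":0,"az":0},{"x":0,"y":0.8,"z":0,"ax":0,"ay":0,"az":0},{"x":0,"y":0,"z":0,"ax":0,"ay":0,"az":0}]' >/dev/null; python3 st.py
python3 -m handwheel '[{"x":0,"y":0.7,"z":0,"ax":0,"ay":0,"az":0},{"x":0,"y":0.8,"z":0,"ax":0,"ay":0,"az":0},{"x":0,"y":0.8,"z":0,"ax":0,"ay":0,"az":0},{"x":0,"y":0.8,"z":0,"ax":0,"ay":0,"az":0},{"x":0,"y":0,"z":0,"ax":0,"ay":0,"az":0}]' >/dev/null; python3 st.py
```

```text
t 38.75 pos [0.4847 0.2055 0.0532] bay mm [-49.5   0.5] zyaw-bay 0.02 tilt [0.0008 0.0001] F [ 0.   0.5 -1.7] M [0.07 0.03 0.02] w 0.0344
t 39.25 pos [0.5155 0.2091 0.0532] bay mm [-18.5   0.5] zyaw-bay 0.02 tilt [0.0008 0.0001] F [-0.5  0.1 -1.3] M [ 0.  0. -0.] w 0.0343
```

Free running. On to x = 31, set down, release, and check the two caps.

```bash
python3 -m handwheel '[{"x":0,"y":1,"z":0,"ax":0,"ay":0,"az":0},{"x":0,"y":1.2,"z":0,"ax":0,"ay":0,"az":0},{"x":0,"y":1.2,"z":0,"ax":0,"ay":0,"az":0},{"x":0,"y":1.1,"z":0,"ax":0,"ay":0,"az":0},{"x":0,"y":0.4,"z":0,"ax":0,"ay":0,"az":0}]' >/dev/null
python3 -m handwheel '[{"x":0,"y":0,"z":0,"ax":0,"ay":0,"az":0},{"x":0.2,"y":0,"z":0,"ax":0,"ay":0,"az":0},{"x":0.1,"y":0,"z":0,"ax":0,"ay":0,"az":0},{"x":0,"y":0,"z":0,"ax":0,"ay":0,"az":0}]' >/dev/null; python3 st.py
python3 -m handwheel '[{"x":0,"y":0,"z":0,"ax":0,"ay":0,"az":0},{"x":0,"y":0,"z":0,"ax":0,"ay":0,"az":0},{"x":0,"y":0,"z":0,"ax":0,"ay":0,"az":0}]' 0.54 >/dev/null
python3 -m handwheel '[{"x":-2,"y":0,"z":0,"ax":0,"ay":0,"az":0},{"x":-4,"y":0,"z":0,"ax":0,"ay":0,"az":0},{"x":-4,"y":0,"z":0,"ax":0,"ay":0,"az":0},{"x":-3,"y":0,"z":0,"ax":0,"ay":0,"az":0}]' >/dev/null; python3 st.py
cat > caps.py <<'E'
from st import *
import sys
for p in[shot(c) for c in sys.argv[1:]]:
    g=p['pixels'].max(2);m=(g<50).astype('uint8');K,l,S,ce=cv2.connectedComponentsWithStats(m)
    z=.062 if p['tvec'] is not None and ray(p,[280,210])[1][2]>-.9 else .076
    print([(c.round(1).tolist(),a[2:].tolist(),(tobay(atz(p,c,z))*1e3).round(1).tolist()) for c,a in zip(ce[1:],S[1:]) if 50<a[4]<1500 and 9<a[2]<50 and 9<a[3]<50 and np.hypot(*tobay(atz(p,c,z)))<.2])
    print([(round(q['conf'],2),(tobay(atz(p,q['point'],0))*1e3).round(1).tolist()) for q in mark_of(p,'bottle1')])
E
python3 caps.py side
```

```text
t 40.15 pos [0.563  0.2149 0.0508] bay mm [29.4  0.8] zyaw-bay 0.04 tilt [0.0005 0.0001] F [-2.1 -0.1  4.7] M [-0.05  0.21 -0.06] w 0.0341
t 40.85 pos [0.5634 0.2148 0.1827] bay mm [29.8  0.7] zyaw-bay 0.03 tilt [0.0021 0.0003] F [-0.  -0.3 -0.1] M [-0.01 -0.03 -0.03] w 0.0475
[([208.0, 251.3], [22, 23, 416], [29.1, 2.0]), ([184.0, 267.0], [24, 25, 487], [35.5, 58.9])]
[(0.95, [231.4, -68.6]), (0.85, [38.5, 54.1]), (0.74, [151.0, -43.7]), (0.65, [25.5, 9.4])]
```

```bash
python3 -m handwheel '[{"x":0,"y":0,"z":0,"ax":-1.2,"ay":0,"az":0},{"x":0,"y":0,"z":0,"ax":-1.4,"ay":0,"az":0},{"x":0,"y":0,"z":0,"ax":-1.4,"ay":0,"az":0},{"x":0,"y":0,"z":0,"ax":-1.4,"ay":0,"az":0},{"x":0,"y":0,"z":0,"ax":-1.4,"ay":0,"az":0}]' 0.62 30 >/dev/null
python3 -m handwheel '[{"x":0,"y":0,"z":0,"ax":-1.4,"ay":0,"az":0},{"x":0,"y":0,"z":0,"ax":-1.4,"ay":0,"az":0},{"x":0,"y":0,"z":0,"ax":-1.4,"ay":0,"az":0},{"x":0,"y":0,"z":0,"ax":-1.4,"ay":0,"az":0},{"x":0,"y":0,"z":0,"ax":-1.4,"ay":0,"az":0}]' >/dev/null
python3 -m handwheel '[{"x":0,"y":0,"z":0,"ax":-1.2,"ay":0,"az":0},{"x":0,"y":0,"z":0,"ax":0,"ay":0,"az":0},{"x":0,"y":0,"z":0,"ax":0,"ay":0,"az":0}]' >/dev/null; python3 st.py
```

```text
t 42.25 pos [0.5629 0.2147 0.1795] bay mm [29.3  0.6] zyaw-bay 89.84 tilt [-0.001  -0.0002] F [ 0.3 -1.1 -0.4] M [-0.04 -0.1   0.01] w 0.0542
```

```bash
python3 -m handwheel '[{"x":3,"y":0,"z":0.1,"ax":-0.03,"ay":0,"az":0},{"x":4,"y":0,"z":0,"ax":0,"ay":0,"az":0},{"x":3.5,"y":0,"z":0,"ax":0,"ay":0,"az":0},{"x":1.6,"y":0,"z":0,"ax":0,"ay":0,"az":0},{"x":0,"y":0,"z":0,"ax":0,"ay":0,"az":0}]' >/dev/null
python3 -m handwheel '[{"x":0.8,"y":0,"z":0,"ax":0,"ay":0,"az":0},{"x":0,"y":0,"z":0,"ax":0,"ay":0,"az":0}]' >/dev/null; python3 st.py
```

```text
t 42.95 pos [0.5642 0.2149 0.0514] bay mm [30.6  0.7] zyaw-bay 90.16 tilt [0.0004 0.0001] F [-1.3  0.8  0. ] M [-0.06 -0.06 -0.03] w 0.0545
```

Grip, lift 3 mm, slide right (tool y is bay y now).

```bash
python3 -m handwheel '[{"x":0,"y":0,"z":0,"ax":0,"ay":0,"az":0},{"x":0,"y":0,"z":0,"ax":0,"ay":0,"az":0},{"x":0,"y":0,"z":0,"ax":0,"ay":0,"az":0},{"x":0,"y":0,"z":0,"ax":0,"ay":0,"az":0}]' 0 30 >/dev/null; python3 st.py
python3 -m handwheel '[{"x":-0.15,"y":0,"z":0,"ax":0,"ay":0,"az":0},{"x":-0.15,"y":0,"z":0,"ax":0,"ay":0,"az":0},{"x":0,"y":-0.5,"z":0,"ax":0,"ay":0,"az":0},{"x":0,"y":-0.7,"z":0,"ax":0,"ay":0,"az":0},{"x":0,"y":0,"z":0,"ax":0,"ay":0,"az":0}]' >/dev/null; python3 st.py
```

```text
t 43.35 pos [0.5642 0.215  0.0517] bay mm [30.6  0.7] zyaw-bay 90.21 tilt [0.0005 0.0001] F [-1.3  0.1  3.5] M [-0.09  0.24  0.04] w 0.0343
t 43.85 pos [0.5657 0.2019 0.0541] bay mm [ 30.6 -12.4] zyaw-bay 90.15 tilt [-0.0002 -0.0002] F [-0.5 -0.2 -2.4] M [-0.05 -0.1   0.05] w 0.0344
```

```bash
python3 -m handwheel '[{"x":0,"y":-0.7,"z":0.05,"ax":0,"ay":0,"az":0},{"x":0,"y":-0.8,"z":0,"ax":0,"ay":0,"az":0},{"x":0,"y":-0.8,"z":0,"ax":0,"ay":0,"az":0},{"x":0,"y":0,"z":0,"ax":0,"ay":0,"az":0}]' >/dev/null; python3 st.py
python3 -m handwheel '[{"x":0,"y":-0.8,"z":0,"ax":0,"ay":0,"az":0},{"x":0,"y":-0.8,"z":0,"ax":0,"ay":0,"az":0},{"x":0,"y":-0.7,"z":0,"ax":0,"ay":0,"az":0},{"x":0,"y":-0.2,"z":0,"ax":0,"ay":0,"az":0},{"x":0,"y":0,"z":0,"ax":0,"ay":0,"az":0}]' >/dev/null; python3 st.py
```

```text
t 44.25 pos [0.569  0.179  0.0542] bay mm [ 31.2 -35.6] zyaw-bay 90.14 tilt [-0.     -0.0002] F [-0.6  0.1 -2.2] M [-0.05 -0.16 -0.07] w 0.0339
t 44.75 pos [0.5719 0.155  0.0542] bay mm [ 31.3 -59.7] zyaw-bay 90.18 tilt [-0.  0.] F [-0.3  0.2 -2.2] M [-0.07 -0.09 -0.03] w 0.0344
```

```bash
python3 -m handwheel '[{"x":0.15,"y":0,"z":0,"ax":0,"ay":0,"az":0},{"x":0.13,"y":0,"z":0,"ax":0,"ay":0,"az":0},{"x":0,"y":0,"z":0,"ax":0,"ay":0,"az":0}]' >/dev/null; python3 st.py
python3 -m handwheel '[{"x":0,"y":0,"z":0,"ax":0,"ay":0,"az":0},{"x":0,"y":0,"z":0,"ax":0,"ay":0,"az":0},{"x":0,"y":0,"z":0,"ax":0,"ay":0,"az":0},{"x":0,"y":0,"z":0,"ax":0,"ay":0,"az":0}]' 0.58 >/dev/null
python3 -m handwheel '[{"x":-2,"y":0,"z":0,"ax":0,"ay":0,"az":0},{"x":-4,"y":0,"z":0,"ax":0,"ay":0,"az":0},{"x":-4,"y":0,"z":0,"ax":0,"ay":0,"az":0},{"x":-4,"y":0,"z":0,"ax":0,"ay":0,"az":0},{"x":-2,"y":0,"z":0,"ax":0,"ay":0,"az":0}]' >/dev/null; python3 st.py
python3 caps.py side
```

```text
t 45.05 pos [0.5718 0.1557 0.0518] bay mm [ 31.2 -59.1] zyaw-bay 90.23 tilt [ 0.0001 -0.    ] F [-1.2  0.2  3. ] M [-0.03  0.18  0.04] w 0.0341
t 45.95 pos [0.5726 0.1555 0.2152] bay mm [ 32.  -59.3] zyaw-bay 90.21 tilt [0.005  0.0003] F [-0.7  1.7  0. ] M [ 0.01 -0.06  0.04] w 0.0511
[([226.9, 235.8], [19, 21, 354], [30.0, -58.1]), ([184.1, 267.2], [23, 25, 474], [35.0, 59.3])]
[(0.94, [153.9, -34.6]), (0.85, [241.5, -84.7]), (0.68, [33.9, 58.3]), (0.6, [25.4, -51.4])]
```

```bash
python3 -m handwheel '[{"x":0,"y":0,"z":0,"ax":1.2,"ay":0,"az":0},{"x":0,"y":0,"z":0,"ax":1.4,"ay":0,"az":0},{"x":0,"y":0,"z":0,"ax":1.4,"ay":0,"az":0},{"x":0,"y":0,"z":0,"ax":1.4,"ay":0,"az":0},{"x":0,"y":0,"z":0,"ax":1.4,"ay":0,"az":0}]' 0.5 25 >/dev/null
python3 -m handwheel '[{"x":0,"y":0,"z":0,"ax":1.4,"ay":0,"az":0},{"x":0,"y":0,"z":0,"ax":1.4,"ay":0,"az":0},{"x":0,"y":0,"z":0,"ax":1.4,"ay":0,"az":0},{"x":0,"y":0,"z":0,"ax":1.4,"ay":0,"az":0},{"x":0,"y":0,"z":0,"ax":1.4,"ay":0,"az":0}]' >/dev/null
python3 -m handwheel '[{"x":0,"y":-2.3,"z":-4,"ax":1.2,"ay":0,"az":0},{"x":0,"y":-2.4,"z":-4.2,"ax":0,"ay":0,"az":0},{"x":0,"y":-2.4,"z":-4.2,"ax":0,"ay":0,"az":0},{"x":0,"y":0,"z":0,"ax":0,"ay":0,"az":0},{"x":0,"y":0,"z":0,"ax":0,"ay":0,"az":0}]' >/dev/null; python3 st.py
```

```text
t 47.55 pos [0.4814 0.2666 0.2103] bay mm [-45.7  61.6] zyaw-bay 0.31 tilt [-0.0015 -0.0007] F [-0.5 -0.   0.2] M [ 0.01 -0.02 -0.03] w 0.0441
```

```bash
python3 -m handwheel '[{"x":0,"y":0.67,"z":-0.37,"ax":0.045,"ay":0,"az":0},{"x":4,"y":0,"z":0,"ax":0,"ay":0,"az":0},{"x":4,"y":0,"z":0,"ax":0,"ay":0,"az":0},{"x":2.5,"y":0,"z":0,"ax":0,"ay":0,"az":0},{"x":0,"y":0,"z":0,"ax":0,"ay":0,"az":0}]' >/dev/null
python3 -m handwheel '[{"x":0,"y":0,"z":0,"ax":0,"ay":0,"az":0},{"x":0,"y":0,"z":0,"ax":0,"ay":0,"az":0}]' >/dev/null; python3 st.py
```

```text
t 48.25 pos [0.4895 0.2706 0.108 ] bay mm [-37.1  64.7] zyaw-bay -0.11 tilt [0.0027 0.0008] F [-0.1  0.3 -0.4] M [ 0.05 -0.03  0.02] w 0.044
```

```bash
python3 -m handwheel '[{"x":2,"y":-0.13,"z":-0.06,"ax":0,"ay":0,"az":0},{"x":2.03,"y":0,"z":0,"ax":0,"ay":0,"az":0},{"x":0,"y":0,"z":0,"ax":0,"ay":0,"az":0},{"x":0,"y":0,"z":0,"ax":0,"ay":0,"az":0}]' >/dev/null; python3 st.py
```

```text
t 48.65 pos [0.4876 0.2713 0.0675] bay mm [-38.9  65.6] zyaw-bay -0.07 tilt [0.0018 0.0005] F [0.4 0.2 0.6] M [ 0.04  0.   -0.01] w 0.0443
```

```bash
python3 -m handwheel '[{"x":0,"y":0,"z":0,"ax":0,"ay":0,"az":0},{"x":0,"y":0,"z":0,"ax":0,"ay":0,"az":0},{"x":0,"y":0,"z":0,"ax":0,"ay":0,"az":0},{"x":0,"y":0,"z":0,"ax":0,"ay":0,"az":0},{"x":0,"y":0,"z":0,"ax":0,"ay":0,"az":0}]' 0 25 >/dev/null
python3 -m handwheel '[{"x":0,"y":0,"z":0,"ax":0,"ay":0,"az":0}]' >/dev/null; python3 st.py
python3 -m handwheel '[{"x":-1,"y":0,"z":0,"ax":0,"ay":0,"az":0},{"x":-1.2,"y":0,"z":0,"ax":0,"ay":0,"az":0},{"x":-1.2,"y":0,"z":0,"ax":0,"ay":0,"az":0},{"x":0,"y":0,"z":0,"ax":0,"ay":0,"az":0}]' >/dev/null; python3 st.py
python3 -m handwheel '[{"x":0,"y":0,"z":3.2,"ax":0,"ay":0,"az":0},{"x":0,"y":0,"z":3.2,"ax":0,"ay":0,"az":0},{"x":0,"y":0,"z":3.2,"ax":0,"ay":0,"az":0},{"x":0,"y":0,"z":3.2,"ax":0,"ay":0,"az":0},{"x":0,"y":0,"z":0,"ax":0,"ay":0,"az":0}]' >/dev/null
python3 -m handwheel '[{"x":0,"y":0,"z":0,"ax":0,"ay":0,"az":0},{"x":0,"y":0,"z":0,"ax":0,"ay":0,"az":0}]' >/dev/null;python3 st.py
```

```text
t 49.25 pos [0.487  0.2712 0.0665] bay mm [-39.5  65.5] zyaw-bay -0.05 tilt [0.0005 0.0001] F [-0.9 -1.2  3.2] M [-0.16  0.16 -0.03] w 0.0142
t 49.65 pos [0.4876 0.2714 0.1023] bay mm [-38.9  65.7] zyaw-bay -0.06 tilt [0.0031 0.001 ] F [-0.7  0.4 -0.3] M [ 0.07 -0.   -0.01] w 0.0137
t 50.35 pos [0.5014 0.1448 0.1001] bay mm [-39.9 -61.6] zyaw-bay -0.01 tilt [-0.0002  0.0002] F [-0.5  0.4 -0.8] M [-0.01  0.03 -0.01] w 0.014
```

```bash
python3 -m handwheel '[{"x":0.5,"y":0.03,"z":0.14,"ax":0,"ay":0,"az":0},{"x":1,"y":0,"z":0,"ax":0,"ay":0,"az":0},{"x":0,"y":0,"z":0,"ax":0,"ay":0,"az":0}]' >/dev/null; python3 st.py
python3 -m handwheel '[{"x":0.4,"y":0,"z":0,"ax":0,"ay":0,"az":0},{"x":0.3,"y":0,"z":0,"ax":0,"ay":0,"az":0},{"x":0,"y":0,"z":0,"ax":0,"ay":0,"az":0}]' >/dev/null; python3 st.py
```

```text
t 50.65 pos [0.5012 0.143  0.0835] bay mm [-40.4 -63.5] zyaw-bay -0.02 tilt [-0.0029 -0.0001] F [ 0.3 -0.7 -0.2] M [0.06 0.01 0.01] w 0.0139
t 50.95 pos [0.502  0.1429 0.0778] bay mm [-39.6 -63.6] zyaw-bay -0.07 tilt [-0.0004  0.0005] F [ 0.7  1.7 -1.1] M [0.36 0.01 0.07] w 0.0139
```

```bash
python3 -m handwheel '[{"x":0.5,"y":0,"z":0,"ax":0,"ay":0,"az":0},{"x":0.4,"y":0,"z":0,"ax":0,"ay":0,"az":0},{"x":0.2,"y":0,"z":0,"ax":0,"ay":0,"az":0},{"x":0,"y":0,"z":0,"ax":0,"ay":0,"az":0}]' >/dev/null; python3 st.py
python3 -m handwheel '[{"x":0.15,"y":0,"z":0,"ax":0,"ay":0,"az":0},{"x":0.1,"y":0,"z":0,"ax":0,"ay":0,"az":0},{"x":0,"y":0,"z":0,"ax":0,"ay":0,"az":0}]' >/dev/null; python3 st.py
```

```text
t 51.35 pos [0.5019 0.1429 0.0667] bay mm [-39.7 -63.7] zyaw-bay -0.07 tilt [-0.0005  0.0004] F [ 0.2  5.1 -3.2] M [ 0.97 -0.13  0.01] w 0.0137
t 51.65 pos [0.5021 0.143  0.0664] bay mm [-39.5 -63.6] zyaw-bay -0.05 tilt [0.0004 0.0003] F [-8.3  4.4 19.5] M [ 0.75  1.35 -0.03] w 0.0137
```

```bash
python3 -m handwheel '[{"x":0,"y":0,"z":0,"ax":0,"ay":0,"az":0},{"x":0,"y":0,"z":0,"ax":0,"ay":0,"az":0},{"x":0,"y":0,"z":0,"ax":0,"ay":0,"az":0},{"x":0,"y":0,"z":0,"ax":0,"ay":0,"az":0}]' 0.5 >/dev/null
python3 -m handwheel '[{"x":-2,"y":0,"z":0,"ax":0,"ay":0,"az":0},{"x":-4,"y":0,"z":0,"ax":0,"ay":0,"az":0},{"x":-4,"y":0,"z":0,"ax":0,"ay":0,"az":0},{"x":-4,"y":0,"z":0,"ax":0,"ay":0,"az":0},{"x":0,"y":-3,"z":0,"ax":0,"ay":0,"az":0}]' >/dev/null
python3 -m handwheel '[{"x":-2,"y":-3,"z":0,"ax":0,"ay":0,"az":0},{"x":0,"y":-3,"z":0,"ax":0,"ay":0,"az":0},{"x":0,"y":0,"z":0,"ax":0,"ay":0,"az":0},{"x":0,"y":0,"z":0,"ax":0,"ay":0,"az":0},{"x":0,"y":0,"z":0,"ax":0,"ay":0,"az":0}]' >/dev/null; python3 st.py
python3 caps.py side top
python3 - <<'E'
from st import *
s=shot('side')
print([(m['conf'],m['point'],atz(s,m['point'],.004)) for m in mark_of(s,'old_bottle')[:3]])
cv2.imwrite('pics/z13.png',cv2.resize(s['pixels'][150:330,140:380],(800,600),interpolation=cv2.INTER_CUBIC))
E
```

```text
t 53.05 pos [0.4135 0.1322 0.2245] bay mm [-128.8  -64. ] zyaw-bay -0.07 tilt [ 0.     -0.0001] F [0.8 0.3 0.3] M [0.02 0.06 0.  ] w 0.044
[([226.9, 235.9], [19, 21, 348], [29.8, -57.9]), ([184.2, 267.3], [23, 25, 467], [34.7, 59.4])]
[(0.8, [36.4, 59.7]), (0.76, [155.0, -38.3]), (0.68, [232.7, -76.2]), (0.56, [23.2, -54.4]), (0.28, [33.7, 1.2])]
[([160.0, 214.8], [17, 14, 72], [30.9, 53.9]), ([127.6, 281.5], [25, 25, 476], [-117.9, 147.5])]
[(0.88, [30.0, -61.7]), (0.73, [28.1, 53.5]), (0.66, [154.6, -41.4]), (0.61, [235.5, -69.4]), (0.31, [133.9, -443.9])]
[(0.75, [324.1, 193.0], array([ 0.5716, -0.238 ,  0.004 ]))]
```

View pics/z13.png

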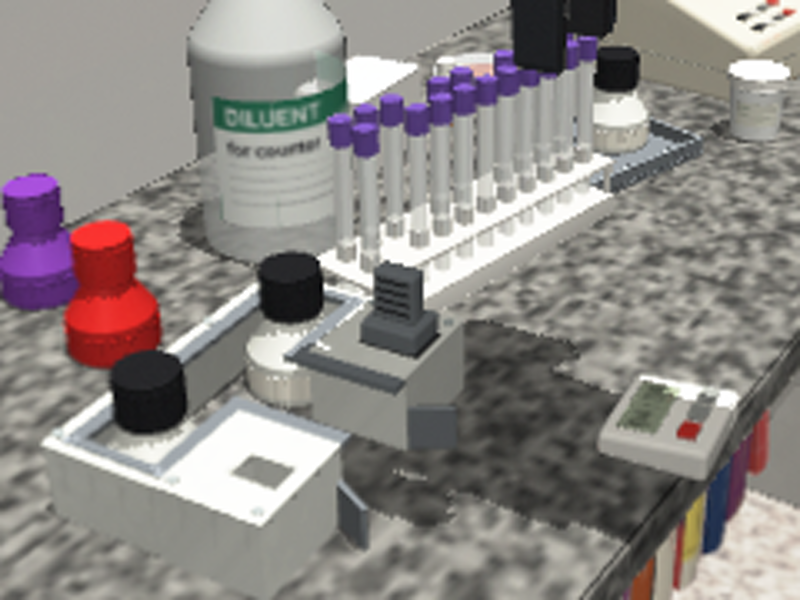

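All items are in their places: upright bottles at both ends of the bay, plug flush in the framed socket, and the old bottle standing in the tray.

```bash
python3 -c "
from bench import arm
print(arm.job_done())"
```

```text
the job is handed in; nothing more can be done
None
```

The job is done and handed in at about 53 s on the robot's clock. I moved the plug to the parking hole, then took the old bottle out through the mouth and stood it in the drip tray. There were two fresh bottles; I slid one to the left end and one to the right end, then pushed the plug home in its socket again.

**Trouble on the way:** the first fresh bottle tipped twice while entering the bay, once because I carried it too high and once because I dragged it. Both times it stood upright again after I let go. I regripped it and slid it in with a 3 mm lift.

**Last checks:**
- **Left bottle:** upright, at bay (about 31 to 36, 54 to 60) mm; the last top-view readings gave y about 54.
- **Right bottle:** upright, at bay (about 23 to 31, −54 to −62) mm; x is least certain, as the rough side-view network mark says 23 (limit 21) while the cap, the top view and the gripper say 30 to 31.
- **Plug:** took about 20 N of downward push at the expected height, and its flange sits flat on the block in the picture.
- **Old bottle:** upright in the tray at world (0.57, −0.24) m.
- **Camera disagreement:** the two views differ by up to about 10 mm, and the gripper positions agree with the placings.
- **Other things:** the timer and specimen cup look unmoved in the last picture. I did not re-measure the tape roll or the dropper vial, but the gripper stayed away from them.

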